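# Load a tray of loose workpieces under the gantry and lock it in

### The job

Carry the blue tray of loose workpieces, level and with nothing lost from it, to the loading station and set it down gently, flat between the black fences under the red gantry beam. Once you have let go of it, slide the yellow gate fully across in front of the tray so that it cannot come out. Leave the other things on the bench where they are.

Things in the scene. Friction and masses are not known exactly. Their poses are not given: they have to be found in the camera images.
- tray: Blue open tray, 150 (x) x 110 (y) mm outside, walls 4 mm thick and 26 mm high, floor 4 mm thick; about 0.3 kg. Origin: centre of the underside, x along the long side, z up. It is the same turned by half a turn and may be loaded either way round. In its middle stands its handle, an upright blue fin.
- tray_grip (a point): Point to pinch on the tray's fin, 68 mm above the tray's underside. The fin is 50 mm long (x), 12 mm thick (y), its top 85 mm above the underside; it stands over the centre of mass. Pinched across y it can be taken from above or with the tool leaning along x; to keep the tray level, the lean it is taken with is the lean it is set down with.
- dock: Loading station fixed to the bench; its open front faces -x. Origin: on the bench top under the centre of the tray's place; z up. Grey platform, top 20 mm above the bench, x -120 to 95 mm, y -145 to 145 mm. It carries the black fences, the yellow gate and the red gantry (its posts, 30 x 30 mm, stand at x 30, y +165 and -165 mm on feet 70 x 45 mm).
- dock_seat (a point): Centre of the tray's place on the platform top, where the tray's origin belongs, the tray lying along the station's x. From here the inner faces of the black fences (14 mm high, 10 mm thick) lie 81 mm off at the back (+x) and 60 mm off at each side (+y, -y; they run from x -59 to 81 mm): 5 to 6 mm of room round a centred tray.
- dock_beam (a point): Middle of the lower near edge of the red gantry beam, straight above the tray's place. Beam: station x 0 to 50, y -180 to 180, z 165 to 225 mm; behind it hang a carriage and suction cup (x 50 to 80, y 25 to 95, z 137 to 270 mm). No upright gripper fits at the fin: the tool must lean 30 to 45 degrees, its body back out of the open front.
- gate (a joint): Yellow slide gate at the station's front: 0 = open, 0.078 m = fully shut, slid towards the station's -y. Starts near open, stays where left, slides with about 1.5 N. Bar 30 (x) x 60 (y) x 20 mm, at station x -112 to -82, z 21 to 41 mm; its middle at y 108 mm open, 30 mm shut, where it stands 7 mm before a centred tray.
- gate_knob (a point): Middle of the gate's black upright knob, 16 x 16 mm, which rises from the bar's top (z 41 mm) to z 86 mm above the bench; this point is at x = -100 mm in the station's frame, z = 66 mm above the bench, and moves with the gate.
- puck_red: Loose red workpiece in the tray, disc 25 mm across, 16 mm high. Origin: centre of its underside.
- puck_black: Loose black workpiece in the tray, disc 25 mm across, 16 mm high. Origin: centre of its underside.
- puck_metal: Loose bare-metal workpiece in the tray, disc 25 mm across, 16 mm high. Origin: centre of its underside.
- ball_a_center (a point): Centre of a loose steel ball, 20 mm across, in the tray.
- ball_b_center (a point): Centre of the other loose steel ball, 20 mm across, in the tray.
- mouse: Black computer mouse, 100 x 60 x 30 mm, on the bench; leave it. Origin: centre of its underside.
- sensor: Red sensor module with a brass barrel on a dark foot, 70 x 50 x 58 mm, on the bench; leave it. Origin: centre of its underside.
- screwdriver: Red-handled screwdriver, 150 mm long, lying on the bench near the robot; leave it. Origin: middle of its underside, x along it.
Mind the look-alikes: they are no part of the job. What is meant by the tray is not orange or pink, and is the smaller of those in its own colour.

How it is judged:
By the outcome, as a careful person would: the job done as asked, in the order asked, and still so for the second after the job is handed in, with the robot touching nothing.
It also fails if it takes over 64 s, if anything falls off the work surface, if the arm or the gripper's body presses on something with over 40 N, if the wrist force passes 120 N, or if a joint passes its speed limit or range.

### The arm

A 7-joint arm with a two-finger parallel gripper is mounted at the origin on the work surface. World frame = base frame: x ahead of the robot, y to its left, z up, the work surface at z = 0. Lengths are in m, angles in rad, forces in N, time in s.
With the tool pointing down it reaches from about 0.4 to 0.875 m from the base axis. Payload 6.5 kg.
Tool frame: the origin (TCP) lies at the very end of the fingers, on their centre line; the grasp point (between the pads) lies 19 mm behind it; z points along the fingers, y is the direction in which the jaws open and shut (so a half turn about z gives the same grasp; the last joint's range is limited). The gripper opens to 88 mm and grips with 3 to 60 N. Pads are 18 mm wide; open, the fingers measure 123 mm over their backs; the gripper's body (75 mm by 187 mm) begins 45 mm behind the grasp point.
Start: joints at [1.242, 0.536, -0.004, 1.538, 0.003, 1.067, -0.071], TCP at [0.169, -0.628, 0.239] pointing down, gripper open.
Joint ranges: [-2.7, 2.7], [-0.37, 2.16], [-1.27, 1.26], [0.24, 2.4], [-1.31, 4.45], [0.19, 1.91], [-2.76, 2.76]. Speed limits (rad/s): [2.39, 2.39, 3.14, 3.14, 3.14, 3.14, 3.14].

### API

Orientations are given as a 3x3 rotation matrix whose columns are the frame's x, y, z axes.
In Python, from cell import bot gives the robot as it stands.
- The arm moves only by the tool send_rows, never from a script. Its argument "series" is a list of rows, each a list of 7 numbers: the opening in per cent of the stroke, from 0 (shut) to 100 (fully open), then the shift along the tool's x, y, z in m, then the turn, a rotation vector about the tool's x, y, z in rad. A call has 1 to 5 rows; each row is the pose to reach, as a shift and turn from the pose commanded when the call began, along the tool's axes at that moment; what a row does not reach only later rows make up. A row lasts 1/8 s, in which the tool goes at most 62.5 mm and 10.7 degrees, less where a joint would pass 70% of its speed; a pose out of reach is approached as far as the arm can. A call with a gripper value outside its range is refused whole. The fingers move at their own pace and stop on an object; "grip_force" is the grip in N (left out, the last holds). Time passes only in rows, so rows that repeat a pose let the fingers close. It gives the time, the measured TCP pose, the force and the opening at its end, in the units of the state.
- bot.get_state(): the state, without advancing time (a new reading comes with each control period).
- bot.camera(name): name is "scene" or "top" or "wrist"; returns the picture (384x512x3 uint8, red, green, blue); there is no depth.
- bot.camera_model(name): a dict with "fx", "fy", "cx", "cy" (pixels), "world_from_camera" (4x4, takes a point from camera to world coordinates). Camera axes: x right, y up, looking along -z (the intrinsics and any distortion apply to the point x, -y, -z); pixel columns grow to the right and rows downward; lengths in m; the calibration is good to about 2 mm. A picture is of the moment at which its call begins: read the wrist's pose just before it. camera_model takes no time and is no camera call; for the wrist camera it gives the pose at the moment of the call.
- bot.job_done(): hands the job in, once; it reports no verdict.
The state is a dict: "time": time; "joints": joint angles; "qd": joint speeds; "joint_efforts": joint torques, N m; "eef_pos": TCP position; "tool_rot": TCP orientation; "contact_force": force on the tool from outside, world axes, zero at the start; "torque": the same for the moment, N m; "gripper_width": finger opening in m.
Only numpy, scipy, OpenCV 4.12 (cv2) and the standard library are available. Lean on these libraries where they do the work, as an engineer would, in place of code of your own. Each camera call takes 0.05 s, during which the arm holds its last target.

## Working session

There is one attempt and no reset: what is moved stays moved. The work goes in short steps, Python scripts to look and compute and a tool call to move; the robot and the scene stay as the last step left them, time stands still between calls to the robot, and variables do not carry over. Pictures are saved under pics/ and viewed, and the job is handed in when it is done.

Besides the shell and the picture viewer there is one more tool, called after "Emit:" as name(argument=value, ...) on one line, values as JSON. send_rows: Moves the arm, as the interface text tells. Its arguments: {"type":"object","properties":{"series":{"type":"array","items":{"type":"array","items":{"type":"number"}}},"grip_force":{"type":"number"}},"required":["series"]}

```bash
mkdir -p pics; ls; cat > h.py <<'E'
import numpy as np, cv2
from cell import bot
def snap(n,tag):
    m=bot.camera_model(n); im=bot.camera(n); cv2.imwrite(f'pics/{tag}.png',cv2.cvtColor(im,cv2.COLOR_RGB2BGR)); return im,m
E
python3 - <<'E'
from h import *
print(bot.get_state())
for n in ("scene","top","wrist"):
    im,m=snap(n,n+"0"); print(n,m); np.save(n+"0.npy",im)
E
```

```text
pics
{'time': 0.0, 'joints': array([ 1.2417643 ,  0.53718355, -0.00444192,  1.5388097 ,  0.00260696,
        1.06731631, -0.07118123]), 'qd': array([ 0.00080705,  0.00085461,  0.00047181,  0.00012949, -0.00096258,
        0.00060723, -0.00016601]), 'joint_efforts': array([-3.98730981e-04, -5.70980752e+01,  9.90559570e-01, -2.51604849e+01,
       -5.61482634e-02,  1.78618147e-02,  1.63359514e-04]), 'eef_pos': array([ 0.16871128, -0.62710883,  0.23785252]), 'tool_rot': array([[ 9.65632863e-01,  2.59909312e-01, -5.68967577e-04],
       [ 2.59909903e-01, -9.65631523e-01,  1.61379474e-03],
       [-1.29972747e-04, -1.70621354e-03, -9.99998536e-01]]), 'contact_force': array([ 0.29674295, -0.51559767, -0.24203652]), 'torque': array([ 0.02003663, -0.00477299,  0.00226507]), 'gripper_width': 0.08822894937341261}
scene {'fx': 465.31793711133406, 'fy': 465.31793711133406, 'cx': 250.3113343095729, 'cy': 197.81368906805432, 'world_from_camera': array([[-0.99928613,  0.03362624, -0.0172193 ,  0.56339606],
       [-0.03774771, -0.90717086,  0.41906579,  0.74873655],
       [-0.00152924,  0.41941662
[... 240 characters left out ...]
6,  0.98609717, -0.16490844,  0.30642265],
       [-0.99967059,  0.02271432,  0.01194848,  0.2191499 ],
       [ 0.01552814,  0.16460995,  0.9862365 ,  1.77042898],
       [ 0.        ,  0.        ,  0.        ,  1.        ]])}
wrist {'fx': 310.71612207848125, 'fy': 310.71612207848125, 'cx': 252.2074307498073, 'cy': 190.83426636366025, 'world_from_camera': array([[ 2.59998222e-01,  9.29375376e-01,  2.62034987e-01,
         2.35545623e-01],
       [-9.65608597e-01,  2.50517492e-01,  6.95774671e-02,
        -6.09360165e-01],
       [-9.80762975e-04, -2.71113254e-01,  9.62546956e-01,
         3.83340500e-01],
       [ 0.00000000e+00,  0.00000000e+00,  0.00000000e+00,
         1.00000000e+00]])}
```

View pics/scene0.png

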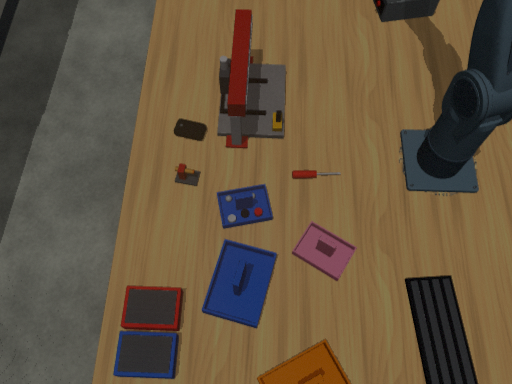

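View pics/top0.png

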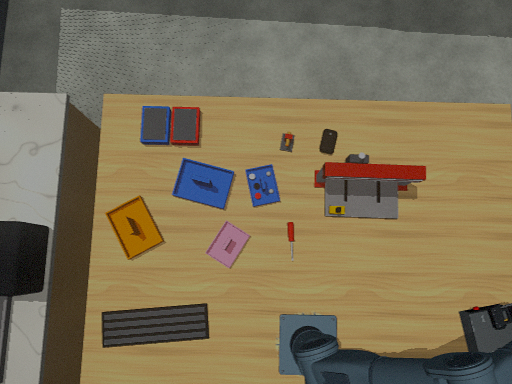

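View pics/wrist0.png

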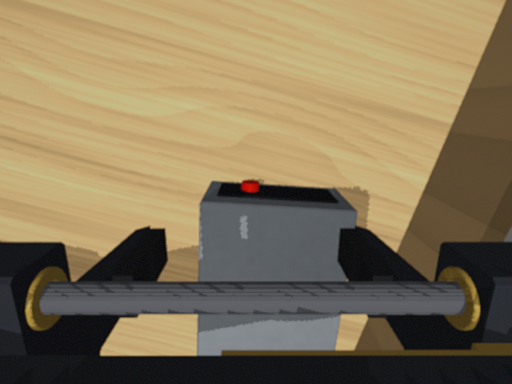

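The scene shows the small blue tray with the pucks at scene (245,206) / top (262,186). The station is at scene (252,100) / top (365,195). Next I'll zoom in and measure.

```bash
cat >> h.py <<'E'
def ray(m,u,v):
    T=m['world_from_camera']; d=np.array([(u-m['cx'])/m['fx'],-(v-m['cy'])/m['fy'],-1.]); return T[:3,3],T[:3,:3]@d
def onz(m,u,v,z):
    o,d=ray(m,u,v); return o+d*(z-o[2])/d[2]
def proj(m,p):
    T=m['world_from_camera']; c=T[:3,:3].T@(np.asarray(p)-T[:3,3]); return np.array([m['cx']+m['fx']*c[0]/-c[2], m['cy']-m['fy']*c[1]/-c[2]])
def crop(im,u0,u1,v0,v1,s,tag):
    c=cv2.resize(im[v0:v1,u0:u1],None,fx=s,fy=s,interpolation=cv2.INTER_CUBIC); cv2.imwrite(f'pics/{tag}.png',cv2.cvtColor(c,cv2.COLOR_RGB2BGR))
E
python3 - <<'E'
from h import *
s=np.load('scene0.npy');t=np.load('top0.npy')
crop(s,210,310,0,150,4,'s_dock'); crop(s,205,285,175,235,8,'s_tray'); crop(t,300,440,140,230,5,'t_dock'); crop(t,235,290,155,215,9,'t_tray')
for n,im,box in (('scene',s,(205,285,175,235)),('top',t,(240,290,155,212))):
    m=bot.camera_model(n)
    u0,u1,v0,v1=box
    hsv=cv2.cvtColor(im,cv2.COLOR_RGB2HSV)[v0:v1,u0:u1]
    k=((hsv[...,0]>105)&(hsv[...,0]<130)&(hsv[...,1]>120)).astype(np.uint8)
    cs,_=cv2.findContours(k,cv2.RETR_EXTERNAL,cv2.CHAIN_APPROX_NONE); c=max(cs,key=cv2.contourArea)
    r=cv2.minAreaRect(c); b=cv2.boxPoints(r)+[u0,v0]; print(n,r,b.round(1).tolist())
    P=np.array([onz(m,u,v,.026) for u,v in b]); print(P.round(4),P.mean(0)); print(np.linalg.norm(P-np.roll(P,1,0),axis=1))
E
```

```text
scene ((39.243995666503906, 30.092002868652344), (33.541019439697266, 50.1773681640625), 79.69515228271484) [[216.6, 193.1], [265.9, 184.1], [271.9, 217.1], [222.6, 226.1]]
[[0.6895 0.1526 0.026 ]
 [0.5417 0.117  0.026 ]
 [0.5215 0.2246 0.026 ]
 [0.6648 0.2582 0.026 ]] [0.60440124 0.18811256 0.026     ]
[0.10845499 0.15203224 0.10952663 0.14713815]
top ((22.10731315612793, 29.834148406982422), (37.296180725097656, 26.819726943969727), 77.90524291992188) [[245.1, 169.4], [271.3, 163.8], [279.1, 200.3], [252.9, 205.9]]
[[0.6655 0.2544 0.026 ]
 [0.6908 0.1502 0.026 ]
 [0.5445 0.117  0.026 ]
 [0.5199 0.2199 0.026 ]] [0.60519106 0.18537846 0.026     ]
[0.14954135 0.10720805 0.15000802 0.1057805 ]
```

View pics/s_dock.png

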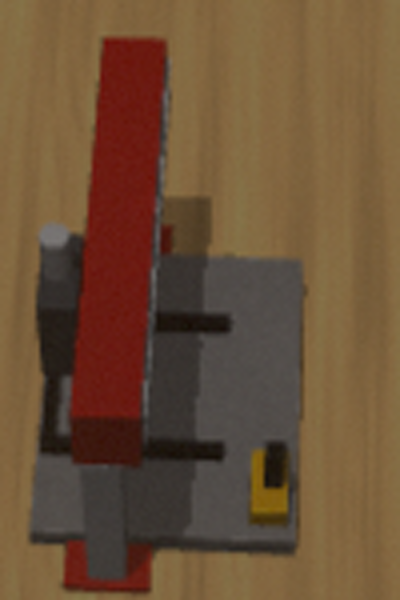

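View pics/t_dock.png

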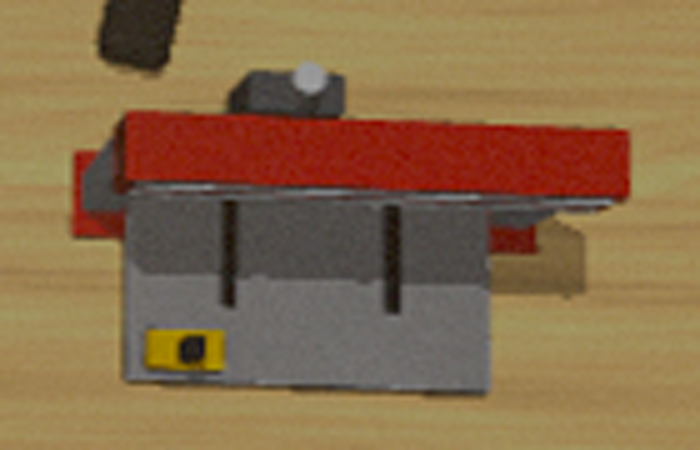

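View pics/s_tray.png

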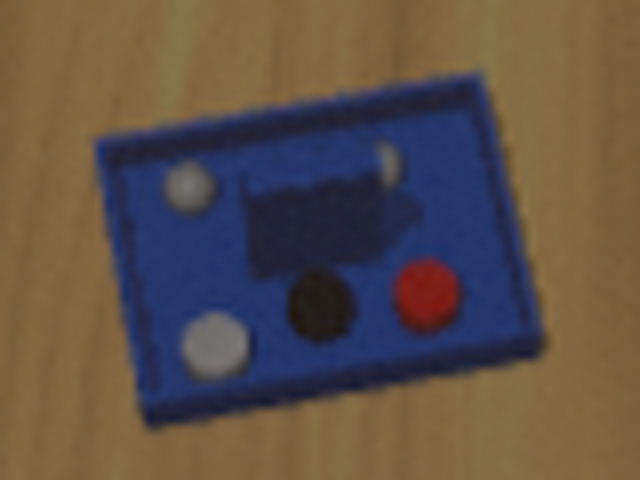

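View pics/t_tray.png

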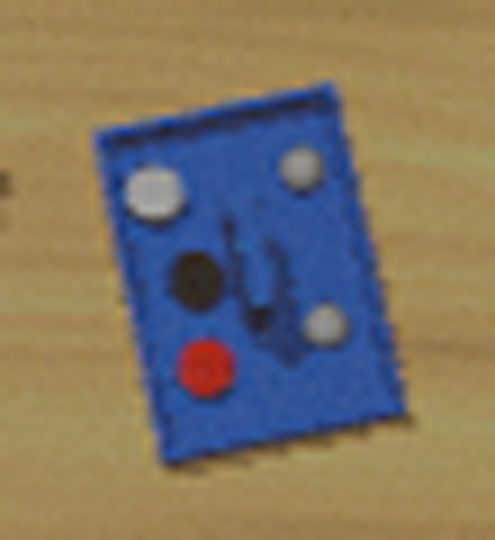

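The small blue tray is confirmed: its rim measures 150×108 mm and its centre is about (0.605, 0.187) with a yaw of about 13°. Next I'll measure the station.

```bash
python3 - <<'E'
from h import *
S=bot.camera_model('scene');T=bot.camera_model('top')
s=np.load('scene0.npy');t=np.load('top0.npy')
f=lambda m,x,y,k,u0,v0,z: onz(m,u0+x/k,v0+y/k,z).round(4)
print('front corners top', f(T,126,379,5,300,140,.02), f(T,489,390,5,300,140,.02))
print('front corners scene', f(S,295,541,4,210,0,.02), f(S,301,261,4,210,0,.02))
print('side fence front ends (top face mid) top', f(T,229,306,5,300,140,.034), f(T,393,312,5,300,140,.034))
print(' scene', f(S,224,451,4,210,0,.034), f(S,231,323,4,210,0,.034))
# beam lower near edge is hidden; upper near edge
print('beam top near edge', f(T,130,184,5,300,140,.225), f(T,628,200,5,300,140,.225))
print('scene', f(S,142,418,4,210,0,.225),f(S,167,42,4,210,0,.225))
# yellow
for n,im,m in (('s',s,S),('t',t,T)):
    h=cv2.cvtColor(im,cv2.COLOR_RGB2HSV); k=((h[...,0]>18)&(h[...,0]<33)&(h[...,1]>200)&(h[...,2]>90)).astype(np.uint8)
    k[:, :240]=0; k[230:]=0
    ys,xs=np.nonzero(k);print(n,len(xs),xs.min(),xs.max(),ys.min(),ys.max())
    c=cv2.minAreaRect(np.c_[xs,ys].astype(np.float32)); print(c, onz(m,*c[0],.041))
print('knob top', f(T,192,346,5,300,140,.086), f(S,276,452,4,210,0,.086))
# tray fin/handle check
E
```

```text
front corners top [ 0.4877 -0.0658  0.02  ] [ 0.4853 -0.353   0.02  ]
front corners scene [ 0.4886 -0.0632  0.02  ] [ 0.4856 -0.3484  0.02  ]
side fence front ends (top face mid) top [ 0.5456 -0.1449  0.034 ] [ 0.5438 -0.2744  0.034 ]
 scene [ 0.5478 -0.1381  0.034 ] [ 0.5449 -0.268   0.034 ]
beam top near edge [ 0.6046 -0.0358  0.225 ] [ 0.6014 -0.389   0.225 ]
scene [ 0.6078 -0.0289  0.225 ] [ 0.6033 -0.3833  0.225 ]
s 85 273 281 113 128
((277.0, 120.5), (15.0, 8.0), 90.0) [ 0.51191427 -0.10454751  0.041     ]
t 94 286 344 144 213
((310.95550537109375, 181.75860595703125), (89.37312316894531, 14.367141723632812), 47.40597152709961) [ 0.61885915 -0.0066438   0.041     ]
knob top [ 0.5071 -0.1055  0.086 ] [ 0.5079 -0.102   0.086 ]
```

The station origin is about (0.606, −0.207) with a yaw of about −0.55°. The platform edge, fences and beam agree on x to 3 mm. y differs by 4–6 mm between the two views, so I'll refine it with the wrist camera, moving over the front of the station with the tool turned half round.

```bash
cat >> h.py <<'E'
from scipy.spatial.transform import Rotation as R_
def tool(yaw_deg,lean_deg):
    th=np.radians(lean_deg)
    z=[np.sin(th),0,-np.cos(th)]; x=[-np.cos(th),0,-np.sin(th)]; y=np.cross(z,x)
    return R_.from_euler('z',yaw_deg,degrees=True).as_matrix()@np.c_[x,y,z]
def togo(p,R,grasp=False):
    """shift/turn in the tool axes to reach p (TCP, or grasp point) with orientation R"""
    s=bot.get_state(); p=np.array(p,float)
    if grasp: p=p-0+R[:,2]*0.019
    C=s['tool_rot']; print('t',round(s['time'],2),'tcp',s['eef_pos'].round(4),'F',s['contact_force'].round(1),'w',round(s['gripper_width'],4))
    print('shift',(C.T@(p-s['eef_pos'])).round(4),'turn',R_.from_matrix(C.T@R).as_rotvec().round(4))
E
python3 -c "
from h import *
togo((.52,-.21,.36),tool(-.5,0))"
```

```text
t 0.15 tcp [ 0.1687 -0.6272  0.2381] F [-1.2 -0.2  0.3] w 0.0881
shift [ 0.4476 -0.3118 -0.1216] turn [-4.00e-04 -1.90e-03 -2.87e+00]
```

Emit:
send_rows(series=[[100,0.02,-0.01,-0.05,0,0,-0.18],[100,0.06,-0.04,-0.1,0,0,-0.36],[100,0.11,-0.07,-0.122,0,0,-0.54],[100,0.16,-0.11,-0.122,0,0,-0.72],[100,0.21,-0.145,-0.122,0,0,-0.9]])

```text
time: 0.78
eef_pos: [0.3306, -0.4368, 0.3612]
tool_rot: [[0.392, 0.92, 0.0], [0.92, -0.392, -0.001], [-0.001, 0.001, -1.0]]
contact_force: [0.4, 0.0, 0.4]
gripper_width: 0.0882
```

```bash
python3 -c "
from h import *
togo((.52,-.21,.36),tool(-.5,0));print(bot.get_state()['joints'].round(2))"
```

```text
t 0.78 tcp [ 0.3306 -0.4368  0.3612] F [0.4 0.  0.4] w 0.0882
shift [0.2828 0.0855 0.001 ] turn [-2.0000e-04  1.2000e-03 -1.9645e+00]
[ 1.06  0.27 -0.28  1.65  0.08  1.24  0.37]
```

Emit:
send_rows(series=[[100,0.055,0.017,0,0,0,-0.18],[100,0.11,0.034,0,0,0,-0.36],[100,0.165,0.05,0,0,0,-0.54],[100,0.22,0.067,0,0,0,-0.72],[100,0.26,0.079,0,0,0,-0.9]])

```text
time: 1.4
eef_pos: [0.5066, -0.2285, 0.3606]
tool_rot: [[-0.479, 0.878, 0.0], [0.878, 0.479, 0.001], [0.0, 0.0, -1.0]]
contact_force: [-0.1, -1.0, -0.6]
gripper_width: 0.088
```

```bash
python3 -c "
from h import *
togo((.52,-.21,.36),tool(-.5,0));print(bot.get_state()['joints'].round(2))"
```

```text
t 1.4 tcp [ 0.5066 -0.2285  0.3606] F [-0.1 -1.  -0.6] w 0.088
shift [0.0098 0.0207 0.0007] turn [ 6.000e-04 -2.000e-04 -1.062e+00]
[ 0.78  0.32 -0.55  1.61  0.17  1.26  0.69]
```

Emit:
send_rows(series=[[100,0.004,0.008,0,0,0,-0.18],[100,0.008,0.016,0,0,0,-0.36],[100,0.01,0.021,0,0,0,-0.54],[100,0.01,0.021,0,0,0,-0.72],[100,0.01,0.021,0,0,0,-0.9]])

```text
time: 2.02
eef_pos: [0.5189, -0.2122, 0.3604]
tool_rot: [[-0.985, 0.172, -0.001], [0.172, 0.985, 0.0], [0.001, 0.0, -1.0]]
contact_force: [0.9, 0.1, 0.7]
gripper_width: 0.0879
```

Emit:
send_rows(series=[[100,0,0,0,0,0,-0.16],[100,0,0,0,0,0,-0.16],[100,0,0,0,0,0,-0.16]])

```text
time: 2.4
eef_pos: [0.519, -0.2123, 0.3605]
tool_rot: [[-1.0, 0.022, -0.0], [0.022, 1.0, 0.0], [0.0, 0.0, -1.0]]
contact_force: [0.2, -0.1, -1.0]
gripper_width: 0.0881
```

```bash
python3 -c "
from h import *
togo((.52,-.21,.36),tool(-.5,0));print(bot.get_state()['joints'].round(2))
im,m=snap('wrist','w1');np.save('w1.npy',im);np.save('w1m.npy',m,allow_pickle=True)"
```

```text
t 2.4 tcp [ 0.519  -0.2123  0.3605] F [ 0.2 -0.1 -1. ] w 0.0881
shift [-0.001   0.0024  0.0005] turn [ 0.0001 -0.0003 -0.0132]
[ 0.88  0.36 -0.74  1.59  0.25  1.28  1.64]
```

View pics/w1.png

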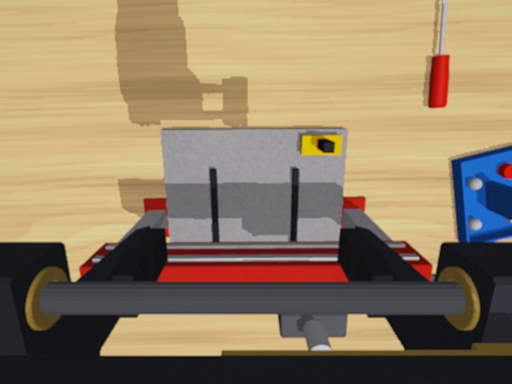

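The wrist view shows the platform's front edge at v≈129 (u 163–347), the fence tips at (213,168) and (295,168), the gate at u 301–342, and the knob at (326,145). I'll crop for sub-pixel positions.

```bash
python3 - <<'E'
from h import *
im=np.load('w1.npy'); m=np.load('w1m.npy',allow_pickle=True).item()
crop(im,150,360,120,245,3.8,'w1c')
g=im.astype(int)
h=cv2.cvtColor(im,cv2.COLOR_RGB2HSV)
# fence dark runs on rows
for v in (175,180,190,200,215,230):
    d=g[v].max(1)<40
    xs=np.nonzero(d[190:320])[0]+190
    l=xs[xs<250];r=xs[xs>260]
    print(v,l.min(),l.max(),r.min(),r.max())
    P=[onz(m,l.min()-.0,v,.034),onz(m,l.max()+1,v,.034),onz(m,r.min(),v,.034),onz(m,r.max()+1,v,.034)]
    print([p[:2].round(4).tolist() for p in P])
# platform sat mask
for v in (135,150,165): 
    sat=h[v,:,1]<70; xs=np.nonzero(sat[140:370])[0]+140; print(v,xs.min(),xs.max(),onz(m,xs.min(),v,.02)[:2],onz(m,xs.max()+1,v,.02)[:2])
for u in (180,220,260,290):
    print(u,h[122:140,u,1].tolist(), g[122:140,u].mean(1).astype(int).tolist())
k=((h[...,0]>18)&(h[...,0]<33)&(h[...,1]>200)&(h[...,2]>90)); ys,xs=np.nonzero(k[130:160,290:350]); print('gate',xs.min()+290,xs.max()+290,ys.min()+130,ys.max()+130)
E
```

```text
175 211 214 293 293
[[0.5548, -0.2775], [0.555, -0.2713], [0.5576, -0.15], [0.5576, -0.1484]]Traceback (most recent call last):
  File "<stdin>", line 11, in <module>
    return umr_minimum(a, axis, None, out, keepdims, initial, where)
ValueError: zero-size array to reduction operation minimum which has no identity
```

View pics/w1c.png

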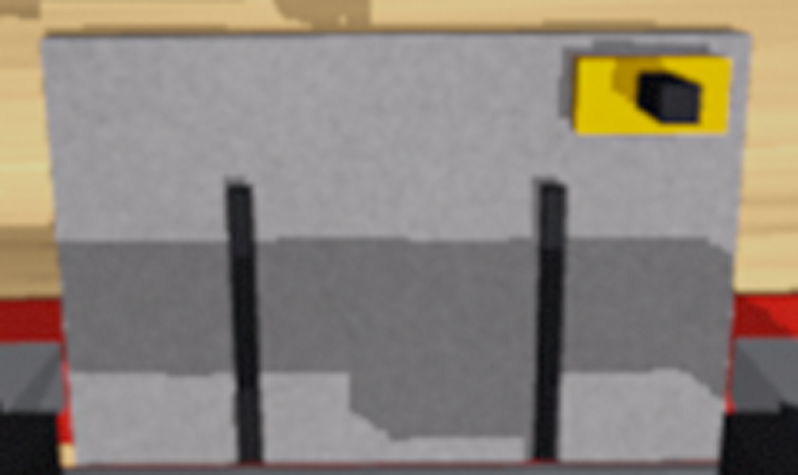

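```bash
python3 - <<'E'
from h import *
im=np.load('w1.npy'); m=np.load('w1m.npy',allow_pickle=True).item()
g=im.astype(float).mean(2)
def edges(row,a,b):
    p=row[a:b]; hi=np.median(p); i0=a+np.argmin(p); th=(hi+p.min())/2
    l=i0
    while row[l]>th-1e9 and row[l]<th: l-=1
    L=l+(row[l]-th)/(row[l]-row[l+1])
    r=i0
    while row[r]<th: r+=1
    Rr=r-(row[r]-th)/(row[r]-row[r-1])
    return L,Rr   # pixel-centre coords
A=[]
for v in range(172,236,3):
    a=edges(g[v],200,230); b=edges(g[v],282,312)
    lo,li=onz(m,a[0],v,.034),onz(m,a[1],v,.02); ri,ro=onz(m,b[0],v,.02),onz(m,b[1],v,.034)
    A.append([li[0],lo[1],li[1],ri[1],ro[1],(li[1]+ri[1])/2,(lo[1]+ro[1])/2])
A=np.array(A);print(A.round(4)[::4]); print(A.mean(0).round(4))
print('slope mid y vs x',np.polyfit(A[:,0],A[:,5],1),np.polyfit(A[:,0],A[:,6],1))
# front edge rows
for u in (175,200,230,260,285):
    c=im[:,u,0].astype(float)-im[:,u,2]; p=c[118:140]; th=(p[:4].mean()+p[-4:].mean())/2; i=np.nonzero(p<th)[0][0]; v=118+i-(th-p[i])/(p[i-1]-p[i])
    print(u,round(v,2),onz(m,u,v,.02)[:2].round(4), 'z0',onz(m,u,v,.0)[:2].round(4))
# platform sides
sat=cv2.cvtColor(im,cv2.COLOR_RGB2HSV)[...,1].astype(float)
for v in (136,142,160,170):
    xs=np.nonzero(sat[v,140:375]<80)[0]+140; print(v,xs.min(),xs.max(),onz(m,xs.min()-.5,v,.02)[:2].round(4),onz(m,xs.max()+.5,v,.02)[:2].round(4))
# gate yellow/knob: bar top z .041
Y=(im[...,0].astype(int)-im[...,2]>100)&(sat>200); ys,xs=np.nonzero(Y[130:160,296:346]); print('bar',xs.min()+296,xs.max()+296,ys.min()+130,ys.max()+130)
print(onz(m,xs.min()+295.5,150,.041),onz(m,xs.max()+296.5,150,.041),onz(m,310,ys.min()+129.5,.041),onz(m,310,ys.max()+130.5,.041))
# knob top quad in crop approx x 668-700,y 85-123 /3.8
print('knob top', onz(m,150+683/3.8-.4,120+104/3.8-.4,.086), 'bottom left', onz(m,150+640/3.8-.4,120+84/3.8,.041))
# top camera fences? tray corners seen here
E
```

```text
[[ 0.5533 -0.2804 -0.2712 -0.1514 -0.1415 -0.2113 -0.211 ]
 [ 0.5731 -0.2803 -0.2711 -0.1508 -0.1417 -0.2109 -0.211 ]
 [ 0.5933 -0.2804 -0.272  -0.151  -0.142  -0.2115 -0.2112]
 [ 0.614  -0.2809 -0.2721 -0.1512 -0.1423 -0.2116 -0.2116]
 [ 0.6351 -0.2807 -0.2729 -0.1513 -0.1434 -0.2121 -0.2121]
 [ 0.6567 -0.2818 -0.2727 -0.152  -0.1437 -0.2124 -0.2127]]
[ 0.6067 -0.2809 -0.272  -0.1512 -0.1424 -0.2116 -0.2116]
slope mid y vs x [-0.01199957 -0.20432477] [-0.01894343 -0.2001479 ]
175 128.53 [ 0.4836 -0.3306] z0 [ 0.4851 -0.3356]
200 128.21 [ 0.484  -0.2922] z0 [ 0.4854 -0.2955]
230 128.18 [ 0.485 -0.246] z0 [ 0.4864 -0.2475]
260 127.78 [ 0.4854 -0.1999] z0 [ 0.4869 -0.1995]
285 127.74 [ 0.4861 -0.1615] z0 [ 0.4877 -0.1595]
136 160 347 [ 0.4945 -0.3556] [ 0.5008 -0.0647]
142 161 346 [ 0.5037 -0.355 ] [ 0.51   -0.0657]
160 162 345 [ 0.532  -0.3563] [ 0.5383 -0.0656]
170 163 344 [ 0.5481 -0.3564] [ 0.5545 -0.0662]
bar 301 341 135 154
[ 0.51783785 -0.1401759   0.041     ] [ 0.51917572 -0.07873382  0.041     ] [ 0.49516059 -0.12659622  0.041     ] [ 0.52493879 -0.12574457  0.041     ]
knob top [ 0.50790202 -0.10817586  0.086     ] bottom left [ 0.50662227 -0.11433785  0.041     ]
```

The station fits well in the wrist view: inner fence spacing is 120.8 mm against 120. Its origin is about (0.606, −0.210), with a yaw of about −0.75° and the gate at about y +0.103. Next is the tray.

```bash
python3 -c "
from h import *
togo((.595,.185,.34),tool(13.2,0))"
```

```text
t 2.45 tcp [ 0.519  -0.2123  0.3606] F [ 0.5 -0.4 -0.1] w 0.0881
shift [-0.0675  0.3989  0.0205] turn [ 0.     -0.0003 -0.2518]
```

Emit:
send_rows(series=[[100,-0.01,0.06,0,0,0,-0.04],[100,-0.02,0.12,0,0,0,-0.08],[100,-0.03,0.18,0,0,0,-0.12],[100,-0.04,0.24,0,0,0,-0.16],[100,-0.05,0.3,0.01,0,0,-0.2]])

```text
time: 3.08
eef_pos: [0.5753, 0.0885, 0.3513]
tool_rot: [[-0.984, -0.179, 0.002], [-0.179, 0.984, -0.0], [-0.002, -0.001, -1.0]]
contact_force: [1.7, 0.6, -0.5]
gripper_width: 0.0881
```

Emit:
send_rows(series=[[100,-0.01,0.06,0.01,0,0,-0.05],[100,0.005,0.1,0.01,0,0,-0.05],[100,0.005,0.1,0.01,0,0,-0.05]])

```text
time: 3.45
eef_pos: [0.5495, 0.1885, 0.341]
tool_rot: [[-0.972, -0.235, -0.0], [-0.235, 0.972, 0.001], [0.0, 0.001, -1.0]]
contact_force: [0.8, -0.5, 0.8]
gripper_width: 0.0881
```

```bash
python3 -c "
from h import *
togo((.595,.185,.34),tool(13.2,0));print(bot.get_state()['joints'].round(2))
im,m=snap('wrist','w2');np.save('w2.npy',im);np.save('w2m.npy',m,allow_pickle=True)"
```

```text
t 3.45 tcp [0.5495 0.1885 0.341 ] F [ 0.8 -0.5  0.8] w 0.0881
shift [-0.0434 -0.0141  0.001 ] turn [ 0.0014 -0.0001  0.0066]
[ 0.23  0.46 -0.88  1.57  0.36  1.29  1.1 ]
```

View pics/w2.png

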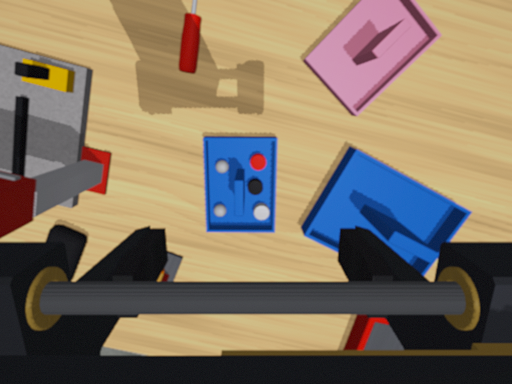

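The tray is clearly visible: its rim spans about u 204–277, v 134–232, and the fin is near (239,183). I'll measure it in this view.

```bash
python3 - <<'E'
from h import *
im=np.load('w2.npy'); m=np.load('w2m.npy',allow_pickle=True).item()
crop(im,195,290,125,240,5,'w2c')
h=cv2.cvtColor(im,cv2.COLOR_RGB2HSV)
k=((h[...,0]>105)&(h[...,0]<130)&(h[...,1]>150)).astype(np.uint8); k[:,:195]=0;k[:,290:]=0;k[:125]=0;k[240:]=0
cs,_=cv2.findContours(k,cv2.RETR_EXTERNAL,cv2.CHAIN_APPROX_NONE); c=max(cs,key=cv2.contourArea)
P=np.array([onz(m,u,v,.026)[:2] for u,v in c[:,0]]).astype(np.float32)
r=cv2.minAreaRect(P); print(r); print(cv2.boxPoints(r).round(4))
print('cam',m['world_from_camera'][:3,3])
E
```

```text
((0.6043226718902588, 0.1825840175151825), (0.14881965517997742, 0.10647334903478622), 13.321499824523926)
[[0.5196 0.2172]
 [0.5442 0.1136]
 [0.689  0.1479]
 [0.6645 0.2515]]
cam [0.48133815 0.17187405 0.48641701]
```

View pics/w2c.png

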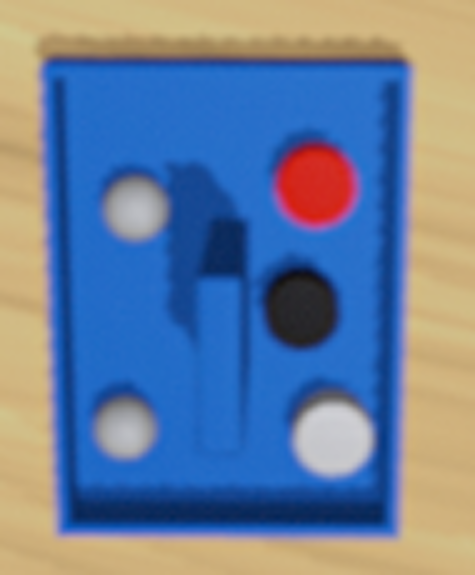

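```bash
python3 - <<'E'
from h import *
m=np.load('w2m.npy',allow_pickle=True).item()
a=onz(m,195+220/5-.4,125+275/5-.4,.085);b=onz(m,195+220/5-.4,125+455/5-.4,.085); print(a,b,(a+b)/2)
R=tool(13.3,42); g=np.array([.6045,.1845,.068]); pre=g-R[:,2]*.12
togo(pre,R,True)
E
```

```text
[0.58042607 0.17760696 0.085     ] [0.62998448 0.18896291 0.085     ] [0.60520528 0.18328494 0.085     ]
t 3.5 tcp [0.5511 0.1856 0.3408] F [-0.1 -0.5 -0.4] w 0.0881
shift [ 0.0159 -0.0133  0.1978] turn [ 1.000e-04 -7.329e-01  1.000e-03]
```

The fin measures 51 mm long (expected 50) and is centred at (0.605, 0.183), which agrees with the rim. I'll go to the pre-grasp with a 42° lean.

Emit:
send_rows(series=[[100,0.003,-0.003,0.03,0,-0.15,0],[100,0.006,-0.006,0.07,0,-0.3,0],[100,0.01,-0.009,0.11,0,-0.45,0],[100,0.013,-0.013,0.15,0,-0.6,0],[100,0.016,-0.013,0.198,0,-0.733,0.001]])

```text
time: 4.12
eef_pos: [0.5628, 0.1428, 0.2075]
tool_rot: [[-0.826, -0.165, 0.539], [-0.179, 0.983, 0.025], [-0.534, -0.076, -0.842]]
contact_force: [0.5, -0.7, -0.2]
gripper_width: 0.0882
```

Emit:
send_rows(series=[[100,0,0,0,0,0,0],[100,0,0,0,0,0,0]])

```text
time: 4.38
eef_pos: [0.563, 0.1453, 0.2084]
tool_rot: [[-0.827, -0.168, 0.536], [-0.18, 0.983, 0.029], [-0.532, -0.073, -0.844]]
contact_force: [0.0, -0.4, 1.1]
gripper_width: 0.0882
```

```bash
python3 - <<'E'
from h import *
R=tool(13.3,42); g=np.array([.605,.184,.068])
togo(g-R[:,2]*.12,R,True);togo(g,R,True);print(bot.get_state()['joints'].round(2))
im,m=snap('wrist','w3')
for p in (g,[.605,.184,.085]): print(proj(m,p))
E
```

```text
t 4.38 tcp [0.563  0.1453 0.2084] F [ 0.  -0.4  1.1] w 0.0882
shift [0.0502 0.0315 0.043 ] turn [-0.0964 -0.1726 -0.0064]
t 4.38 tcp [0.563  0.1453 0.2084] F [ 0.  -0.4  1.1] w 0.0882
shift [0.0297 0.0431 0.1607] turn [-0.0964 -0.1726 -0.0064]
[ 0.06  0.32 -0.58  2.18  1.24  0.4   0.21]
[296.89892604 145.32769638]
[297.33236779 157.64677872]
```

View pics/w3.png

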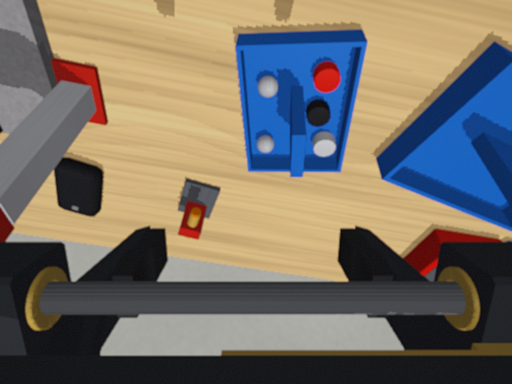

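Emit:
send_rows(series=[[100,0,0,0,0,0,0],[100,0,0,0,0,0,0],[100,0,0,0,0,0,0]])

```text
time: 4.8
eef_pos: [0.5623, 0.1454, 0.2078]
tool_rot: [[-0.827, -0.168, 0.536], [-0.182, 0.983, 0.029], [-0.532, -0.074, -0.843]]
contact_force: [-0.0, -0.2, 1.0]
gripper_width: 0.0878
```

```bash
python3 - <<'E'
from h import *
R=tool(13.3,42); g=np.array([.605,.184,.068])
togo(g-R[:,2]*.12,R,True);s=bot.get_state();print(s['joints'].round(3),s['qd'].round(3))
E
```

```text
t 4.8 tcp [0.5623 0.1454 0.2078] F [-0.  -0.2  1. ] w 0.0878
shift [0.0494 0.0313 0.0428] turn [-0.0965 -0.1725 -0.0053]
[ 0.057  0.318 -0.578  2.185  1.241  0.404  0.204] [-0.001  0.004  0.002  0.002  0.003 -0.002 -0.005]
```

The arm stopped short: j6 and j4 are near their limits, in a drifted posture. I'll fit a simple kinematic model from the recorded poses so I can plan a feasible posture.

```bash
cat > kin.py <<'E'
import numpy as np, itertools
from scipy.spatial.transform import Rotation as R
from scipy.optimize import least_squares
D=[([1.2418,.5372,-.0044,1.5388,.0026,1.0673,-.0712],[.1687,-.6271,.2379],[[.9656,.2599,-.0006],[.2599,-.9656,.0016],[-.0001,-.0017,-1]]),
([1.06,.27,-.28,1.65,.08,1.24,.37],[.3306,-.4368,.3612],[[.392,.92,0],[.92,-.392,-.001],[-.001,.001,-1]]),
([.78,.32,-.55,1.61,.17,1.26,.69],[.5066,-.2285,.3606],[[-.479,.878,0],[.878,.479,.001],[0,0,-1]]),
([.88,.36,-.74,1.59,.25,1.28,1.64],[.519,-.2123,.3605],[[-1,.022,0],[.022,1,0],[0,0,-1]]),
([.23,.46,-.88,1.57,.36,1.29,1.10],[.5495,.1885,.341],[[-.972,-.235,0],[-.235,.972,.001],[0,.001,-1]]),
([.057,.318,-.578,2.185,1.241,.404,.204],[.5623,.1454,.2078],[[-.827,-.168,.536],[-.182,.983,.029],[-.532,-.074,-.843]])]
AX='zyzyzyz'
def fk(q,sg,c0,c7,t,rt=(0,0,0)):
    A=R.identity();p=np.zeros(3)
    A=R.from_euler('z',c0)
    for i in range(7):
        p=p+A.apply(t[i]); A=A*R.from_euler(AX[i],sg[i]*q[i])
    p=p+A.apply(t[7]); A=A*R.from_euler('z',c7)*R.from_rotvec(rt)
    return p,A
E
cat > fit.py <<'E'
from kin import *
best=[]
Q=[np.array(d[0]) for d in D]; M=[R.from_matrix(np.array(d[2])) for d in D]
for sg in itertools.product((1,-1),repeat=4):
    s=[sg[0],1,sg[1],1,sg[2],1,sg[3]]
    z8=np.zeros((8,3))
    # orientation fit: c0,c7
    def f(x): return np.concatenate([(M[i].inv()*fk(Q[i],s,x[0],x[1],z8)[1]).as_rotvec() for i in range(len(Q))])
    for a in (0,1.57,3.14,-1.57):
      for b in (0,1.57,3.14,-1.57):
        r=least_squares(f,[a,b]); best.append((r.cost,s,r.x.round(3).tolist()))
best.sort(key=lambda k:k[0])
for b in best[:4]: print(b)
_,s,x=best[0]
P=[np.array(d[1]) for d in D]
def g(y):
    t=y.reshape(8,3); e=[]
    for i in range(len(Q)): e.append(fk(Q[i],s,x[0],x[1],t)[0]-P[i])
    return np.concatenate([np.concatenate(e)/.003,(y-y0)/.15])
t0=np.zeros((8,3)); t0[0,2]=.2;t0[2,2]=.2;t0[3,2]=.2;t0[4,2]=.2;t0[5,2]=.2;t0[7,2]=.3; y0=t0.ravel()
r=least_squares(g,y0); t=r.x.reshape(8,3); print(t.round(3)); print(np.round(g(r.x)[:18]*3,1),'mm')
import json; json.dump(dict(s=s,x=x,t=t.tolist()),open('kin.json','w'))
E
python3 fit.py
```

```text
(np.float64(0.00025354394599585257), [-1, 1, -1, 1, -1, 1, -1], [0.002, 1.569])
(np.float64(0.00025354394599585653), [-1, 1, -1, 1, -1, 1, -1], [0.002, 1.569])
(np.float64(0.0002535439459958598), [-1, 1, -1, 1, -1, 1, -1], [0.002, 1.569])
(np.float64(0.0002535439459958603), [-1, 1, -1, 1, -1, 1, -1], [6.285, 1.569])
[[ 0.     0.029  0.25 ]
 [ 0.055 -0.038  0.05 ]
 [-0.016 -0.038  0.23 ]
 [ 0.097 -0.013  0.23 ]
 [-0.012 -0.013  0.173]
 [-0.022  0.024  0.173]
 [-0.008  0.024 -0.01 ]
 [ 0.012 -0.004  0.29 ]]
[-0.5 -0.2  0.1  1.2  1.1 -1.  -0.6 -1.4 -0.3 -0.1  0.   2.7 -0.   0.4
 -1.4 -0.   0.  -0. ] mm
```

```bash
cat > ik.py <<'E'
from kin import *; import json
K=json.load(open('kin.json')); T=np.array(K['t'])
lo=np.array([-2.7,-.37,-1.27,.24,-1.31,.19,-2.76]);hi=np.array([2.7,2.16,1.26,2.4,4.45,1.91,2.76])
def F(q): return fk(q,K['s'],K['x'][0],K['x'][1],T)
def ik(p,Rm,q0=None,n=30,seed=0):
    rng=np.random.default_rng(seed); out=[]
    Rm=R.from_matrix(Rm)
    for k in range(n):
        s=(q0 if (k==0 and q0 is not None) else lo+(hi-lo)*rng.uniform(.15,.85,7))
        def f(q):
            a,A=F(q); return np.concatenate([(a-p)/.01,(Rm.inv()*A).as_rotvec()/.02,.02*((q-(lo+hi)/2)/(hi-lo))])
        r=least_squares(f,np.clip(s,lo+.01,hi-.01),bounds=(lo+.02,hi-.02),max_nfev=80)
        e=f(r.x)[:6]; out.append((np.abs(e).max(),r.x))
    return out
E
python3 - <<'E'
from ik import *
from h import tool
for name,yaw,o in (('tray',13.3,(.605,.184,.068)),('dock',-.75,(.606,-.21,.088)),('dockraised',-.75,(.56,-.21,.13))):
  for flip in (0,1):
   for lean in (32,36,42):
    Rm=tool(yaw,lean)
    g=np.array(o)
    if flip: Rm=Rm@np.diag([-1,-1,1.])
    p=g+Rm[:,2]*.019
    sol=sorted([x for x in ik(p,Rm,n=14) if x[0]<.3],key=lambda x:x[0])
    u=[]
    for e,q in sol:
        if not any(np.abs(q-w).max()<.3 for w in u): u.append(q)
    print(name,flip,lean,len(sol),[ (q.round(2).tolist(), round(float(np.min(np.minimum(q-lo,hi-q))),2)) for q in u[:3]])
E
```

```text
tray 0 32 10 [([0.18, 0.86, -0.85, 2.0, 1.85, 0.64, -0.16], 0.4), ([-0.36, 0.63, -0.17, 2.13, 2.17, 0.28, -0.8], 0.09)]
tray 0 36 10 [([0.15, 0.84, -0.82, 2.05, 2.01, 0.66, -0.35], 0.35), ([-0.27, 0.66, -0.31, 2.15, 2.26, 0.42, -0.86], 0.23)]
tray 0 42 10 [([0.07, 0.82, -0.75, 2.13, 2.24, 0.74, -0.63], 0.27), ([-0.18, 0.71, -0.46, 2.19, 2.38, 0.63, -0.93], 0.21)]
tray 1 32 4 [([-0.09, 0.67, -0.42, 2.06, 1.93, 0.34, 2.74], 0.02), ([-0.58, 0.62, 0.1, 2.2, 2.74, 0.24, 1.71], 0.05), ([-0.92, 0.74, 0.51, 2.36, 3.45, 0.45, 0.86], 0.04)]
tray 1 36 4 [([-0.55, 0.63, 0.05, 2.24, 2.74, 0.36, 1.7], 0.16), ([-0.86, 0.73, 0.42, 2.37, 3.24, 0.5, 1.08], 0.03), ([-0.21, 0.65, -0.32, 2.13, 2.26, 0.39, 2.33], 0.2)]
tray 1 42 4 [([-0.46, 0.66, -0.08, 2.28, 2.69, 0.56, 1.77], 0.12), ([-0.71, 0.7, 0.21, 2.36, 2.95, 0.61, 1.4], 0.04)]
dock 0 32 11 [([1.01, 0.96, -0.98, 1.89, 1.62, 0.48, 0.59], 0.29), ([0.17, 0.59, -0.03, 2.2, 3.4, 0.22, -1.71], 0.03)]
dock 0 36 11 [([1.02, 0.96, -0.99, 1.92, 1.81, 0.46, 0.41], 0.27), ([0.24, 0.6, -0.1, 2.21, 3.26, 0.29, -1.54], 0.1)]
dock 0 42 11 [([0.98, 0.92, -0.94, 1.9
[... 749 characters left out ...]
51, 0.32, 0.57], 0.13)]
dockraised 0 36 11 [([1.12, 0.87, -1.06, 2.03, 1.76, 0.45, 0.43], 0.21), ([0.4, 0.48, -0.27, 2.27, 3.07, 0.22, -1.32], 0.03)]
dockraised 0 42 11 [([1.12, 0.87, -1.07, 2.08, 2.08, 0.45, 0.11], 0.2), ([0.45, 0.51, -0.32, 2.33, 3.1, 0.4, -1.32], 0.07), ([0.87, 0.65, -0.76, 2.15, 2.46, 0.3, -0.48], 0.11)]
dockraised 1 32 12 [([1.18, 0.94, -1.12, 1.94, 1.52, 0.54, -2.39], 0.15), ([0.02, 0.49, 0.26, 2.38, 3.84, 0.35, 1.03], 0.02)]
dockraised 1 36 12 [([0.1, 0.49, 0.15, 2.38, 3.65, 0.39, 1.23], 0.02), ([1.23, 1.0, -1.2, 1.96, 1.69, 0.57, -2.5], 0.07)]
dockraised 1 42 12 [([0.25, 0.5, -0.03, 2.38, 3.43, 0.48, 1.48], 0.02), ([1.27, 1.06, -1.25, 2.01, 1.93, 0.58, -2.67], 0.02)]
```

```bash
python3 - <<'E'
from ik import *
from h import tool
q=np.array([.15,.84,-.82,2.05,2.0,.66,-.35])
L=40
def go(name,o,yaw,lean=L):
    global q
    Rm=tool(yaw,lean); p=np.array(o)+Rm[:,2]*.019
    e,qq=ik(p,Rm,q0=q,n=1)[0]; q=qq
    print(name,round(e,2),q.round(2).tolist(),'margin',round(float(np.min(np.minimum(q-lo,hi-q))),2))
go('tray',(.605,.184,.068),13.3)
for dz in (.04,.08,.12): go('up%g'%dz,(.605,.184,.068+dz),13.3)
for f in (.2,.4,.6,.8,1): go('trans%g'%f,(.605-.055*f,.184-.394*f,.168),13.3-14*f)
go('dz',(.56,-.21,.13),-.75);go('dlow',(.56,-.21,.092),-.75);go('in',(.606,-.21,.092),-.75);go('out',(.57,-.21,.13),-.75);
go('knobup',(.506,-.108,.13),-.75);go('knob',(.506,-.108,.07),-.75);go('knobshut',(.506,-.18,.07),-.75)
for l in (20,10,0): go('knob lean%d'%l,(.506,-.108,.12),-.75,l)
E
```

```text
tray 0.0 [0.1, 0.83, -0.78, 2.1, 2.17, 0.71, -0.53] margin 0.3
up0.04 0.0 [0.16, 0.76, -0.84, 2.09, 2.04, 0.67, -0.41] margin 0.31
up0.08 0.0 [0.22, 0.7, -0.9, 2.07, 1.91, 0.64, -0.27] margin 0.33
up0.12 0.0 [0.28, 0.64, -0.96, 2.04, 1.76, 0.62, -0.12] margin 0.31
trans0.2 0.0 [0.42, 0.66, -0.98, 2.13, 1.9, 0.6, -0.21] margin 0.27
trans0.4 0.0 [0.61, 0.66, -1.01, 2.16, 1.95, 0.55, -0.18] margin 0.24
trans0.6 0.0 [0.8, 0.68, -1.05, 2.17, 1.97, 0.5, -0.08] margin 0.22
trans0.8 0.0 [1.03, 0.76, -1.12, 2.13, 1.91, 0.48, 0.14] margin 0.15
trans1 0.0 [1.21, 0.85, -1.17, 2.06, 1.8, 0.46, 0.4] margin 0.1
dz 0.0 [1.13, 0.88, -1.08, 2.06, 1.96, 0.46, 0.25] margin 0.19
dlow 0.0 [1.05, 0.89, -0.98, 2.08, 2.16, 0.45, 0.03] margin 0.26
in 0.0 [1.0, 0.93, -0.97, 1.96, 2.02, 0.43, 0.19] margin 0.24
out 0.0 [1.12, 0.88, -1.07, 2.03, 1.94, 0.45, 0.27] margin 0.2
knobup 0.0 [1.0, 0.84, -1.18, 2.32, 2.16, 0.72, -0.2] margin 0.08
knob 0.0 [0.81, 0.87, -0.97, 2.37, 2.42, 0.77, -0.5] margin 0.03
knobshut 0.0 [0.9, 0.8, -0.86, 2.31, 2.54, 0.56, -0.52] margin 0.09
knob lean20 0.0 [0.84, 0.67, -0.9, 2.16, 1.32, 0.47, 0.52] margin 0.24
knob lean10 0.0 [0.81, 0.69, -0.87, 2.08, 0.97, 0.61, 0.84] margin 0.32
knob lean0 0.0 [0.75, 0.71, -0.82, 1.98, 0.75, 0.78, 1.04] margin 0.42
```

A continuous feasible path exists at a 40° lean, coming down vertically onto the fin. I'll continue with that.

```bash
python3 - <<'E'
from h import *
R=tool(13.3,40); togo([.605,.184,.168],R,True)
E
```

```text
t 4.8 tcp [0.5623 0.1454 0.2078] F [-0.  -0.2  1. ] w 0.0878
shift [-0.0237  0.0355  0.0763] turn [-0.0963 -0.1376 -0.007 ]
```

Emit:
send_rows(series=[[100,-0.005,0.007,0.015,-0.02,-0.03,0],[100,-0.01,0.014,0.03,-0.04,-0.055,0],[100,-0.015,0.021,0.045,-0.06,-0.085,0],[100,-0.02,0.028,0.06,-0.08,-0.11,0],[100,-0.024,0.036,0.076,-0.096,-0.138,-0.007]])

```text
time: 5.42
eef_pos: [0.6173, 0.1877, 0.1535]
tool_rot: [[-0.744, -0.231, 0.627], [-0.176, 0.973, 0.148], [-0.644, -0.0, -0.765]]
contact_force: [1.3, -0.9, -0.5]
gripper_width: 0.088
```

```bash
python3 - <<'E'
from h import *
R=tool(13.3,40); togo([.605,.184,.168],R,True);print(bot.get_state()['joints'].round(3))
E
```

```text
t 5.42 tcp [0.6173 0.1877 0.1535] F [ 1.3 -0.9 -0.5] w 0.088
shift [ 0.0006 -0.0008 -0.0003] turn [0.0003 0.0018 0.0005]
[ 0.064  0.536 -0.594  2.169  2.092  0.426 -0.543]
```

```bash
python3 - <<'E'
from h import *
im,m=snap('wrist','w4'); print(proj(m,[.605,.184,.085]), proj(m,[.605-.0243,.184-.0057,.085]))
R=tool(13.3,40); togo([.605,.184,.068],R,True)
E
```

```text
[250.95013838 131.55132665] [250.90877332  98.09047146]
t 5.47 tcp [0.6173 0.1879 0.1517] F [-0.  -0.2 -0.7] w 0.0882
shift [ 0.0637 -0.0011  0.0748] turn [ 0.0014  0.0005 -0.0001]
```

View pics/w4.png

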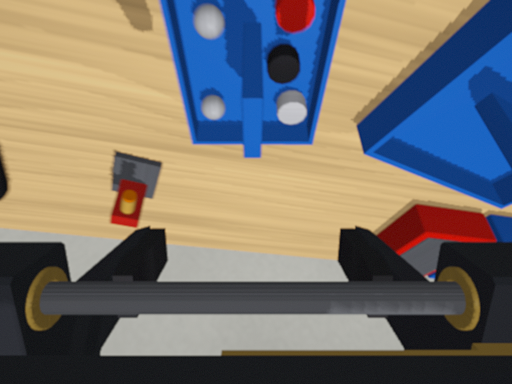

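The fin's centre is at u≈252, against a predicted 251, so the tool is aligned. I'll descend and pinch.

Emit:
send_rows(series=[[100,0.013,0,0.015,0,0,0],[100,0.028,0,0.033,0,0,0],[100,0.043,0,0.051,0,0,0],[100,0.056,-0.001,0.066,0,0,0],[100,0.064,-0.001,0.0755,0,0,0]])

```text
time: 6.1
eef_pos: [0.6163, 0.1857, 0.0536]
tool_rot: [[-0.746, -0.23, 0.625], [-0.177, 0.973, 0.147], [-0.642, -0.001, -0.767]]
contact_force: [0.4, 0.7, 0.8]
gripper_width: 0.0881
```

```bash
python3 - <<'E'
from h import *
R=tool(13.3,40); togo([.605,.184,.068],R,True);print(bot.get_state()['joints'].round(3))
E
```

```text
t 6.1 tcp [0.6163 0.1857 0.0536] F [0.4 0.7 0.8] w 0.0881
shift [-0.0005  0.0009  0.0007] turn [-0.0011 -0.0013  0.0003]
[ 0.111  0.801 -0.65   2.172  2.37   0.641 -0.709]
```

Emit:
send_rows(series=[[50,0,0,0,0,0,0],[30,0,0,0,0,0,0],[20,0,0,0,0,0,0],[5,0,0,0,0,0,0],[5,0,0,0,0,0,0]], grip_force=30)

```text
time: 6.72
eef_pos: [0.6166, 0.1863, 0.0549]
tool_rot: [[-0.745, -0.23, 0.626], [-0.177, 0.973, 0.148], [-0.643, -0.001, -0.766]]
contact_force: [0.1, -0.5, 0.2]
gripper_width: 0.0401
```

Emit:
send_rows(series=[[5,0,0,0,0,0,0],[5,0,0,0,0,0,0],[5,0,0,0,0,0,0]], grip_force=35)

```text
time: 7.1
eef_pos: [0.6164, 0.1865, 0.0546]
tool_rot: [[-0.745, -0.231, 0.626], [-0.177, 0.973, 0.148], [-0.643, -0.0, -0.766]]
contact_force: [-0.1, -0.2, -0.8]
gripper_width: 0.0117
```

The pinch closed at 11.7 mm on the 12 mm fin. I'll lift slowly.

Emit:
send_rows(series=[[5,-0.001,0,-0.0015,0,0,0],[5,-0.0045,0,-0.005,0,0,0],[5,-0.009,0,-0.0105,0,0,0],[5,-0.0135,0,-0.016,0,0,0],[5,-0.018,0,-0.0215,0,0,0]])

```text
time: 7.72
eef_pos: [0.6165, 0.1863, 0.0834]
tool_rot: [[-0.745, -0.23, 0.626], [-0.177, 0.973, 0.148], [-0.643, -0.001, -0.766]]
contact_force: [-0.7, -0.1, -4.7]
gripper_width: 0.0118
```

```bash
python3 - <<'E'
from h import *
s=bot.get_state();print(s['eef_pos'].round(4),s['contact_force'],s['gripper_width'])
snap('wrist','w5'); im,_=snap('scene','s5'); crop(im,205,305,165,245,7,'s5c')
E
```

```text
[0.6165 0.1863 0.0834] [-0.65594246 -0.10227461 -4.73837549] 0.011847737311178677
```

View pics/w5.png

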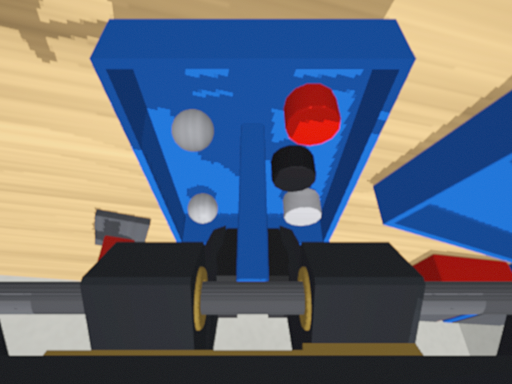

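View pics/s5c.png

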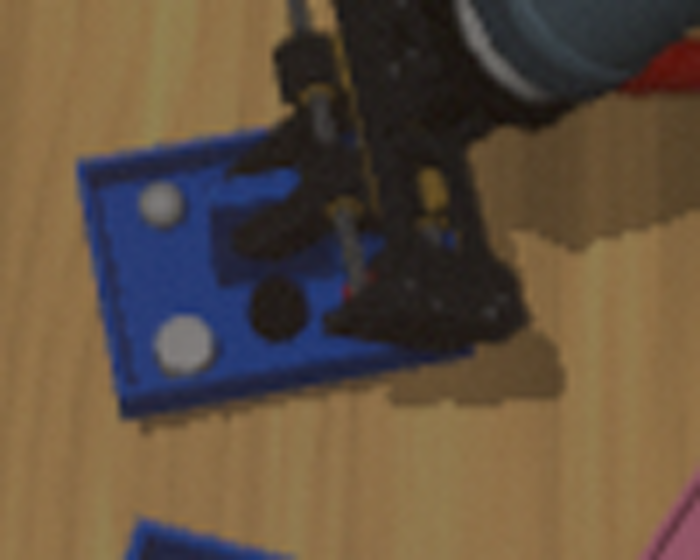

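The tray is lifted level with all five pieces in it; the force rose by 4.7 N. I'll carry on in gentle steps.

```bash
python3 - <<'E'
from h import *
R=tool(13.3,40); togo([.590,.165,.168],R,True)
from ik import *
q=np.array([.2,.7,-.75,2.12,2.2,.55,-.5])
for n,o,yw in (('a',(.59,.165,.168),13.3),('b',(.535,.06,.168),6),('c',(.53,-.07,.168),2),('d',(.53,-.21,.168),-.75),('e',(.54,-.21,.1),-.75)):
    Rm=tool(yw,40);e,q=ik(np.array(o)+Rm[:,2]*.019,Rm,q0=q,n=1)[0];print(n,round(e,2),q.round(2),round(float(np.min(np.minimum(q-lo,hi-q))),2))
E
```

```text
t 7.83 tcp [0.617  0.1865 0.0839] F [-0.8 -0.5 -4.5] w 0.0114
shift [-0.0303 -0.0148 -0.0654] turn [-0.0004  0.002   0.0007]
a 0.0 [ 0.22  0.6  -0.85  2.13  1.89  0.56 -0.3 ] 0.27
b 0.0 [ 0.49  0.59 -1.01  2.3   2.01  0.65 -0.43] 0.1
c 0.0 [ 0.82  0.6  -1.03  2.28  2.08  0.5  -0.29] 0.12
d 0.0 [ 1.13  0.67 -1.    2.13  1.93  0.3   0.16] 0.11
e 0.0 [ 1.06  0.84 -0.97  2.13  2.22  0.43 -0.07] 0.24
```

Emit:
send_rows(series=[[5,-0.003,-0.0015,-0.007,0,0,0],[5,-0.009,-0.0045,-0.02,0,0,0],[5,-0.016,-0.008,-0.035,0,0,0],[5,-0.023,-0.0115,-0.05,0,0,0],[5,-0.03,-0.015,-0.065,0,0.001,0]])

```text
time: 8.45
eef_pos: [0.601, 0.1672, 0.1523]
tool_rot: [[-0.746, -0.23, 0.625], [-0.177, 0.973, 0.148], [-0.642, -0.0, -0.767]]
contact_force: [-0.1, 0.4, -4.8]
gripper_width: 0.012
```

```bash
python3 - <<'E'
from h import *
togo([.535,.06,.168],tool(6,40),True);print(bot.get_state()['joints'].round(2))
E
```

```text
t 8.45 tcp [0.601  0.1672 0.1523] F [-0.1  0.4 -4.8] w 0.012
shift [ 0.0582 -0.0906 -0.0502] turn [ 0.0817 -0.0011  0.0982]
[ 0.12  0.52 -0.62  2.22  2.16  0.42 -0.59]
```

Emit:
send_rows(series=[[5,0.01,-0.016,-0.009,0.014,0,0.017],[5,0.022,-0.034,-0.019,0.031,0,0.037],[5,0.034,-0.053,-0.029,0.048,0,0.057],[5,0.046,-0.072,-0.04,0.065,-0.001,0.078],[5,0.058,-0.0906,-0.05,0.0817,-0.001,0.098]])

```text
time: 9.07
eef_pos: [0.5472, 0.0609, 0.153]
tool_rot: [[-0.762, -0.104, 0.639], [-0.08, 0.995, 0.067], [-0.643, -0.0, -0.766]]
contact_force: [0.0, -0.1, -4.3]
gripper_width: 0.0113
```

```bash
python3 - <<'E'
from h import *
togo([.53,-.07,.168],tool(2,40),True);print(bot.get_state()['joints'].round(2))
E
```

```text
t 9.07 tcp [0.5472 0.0609 0.153 ] F [ 0.  -0.1 -4.3] w 0.0113
shift [ 0.0139 -0.1292 -0.0122] turn [0.0442 0.0002 0.0533]
[ 0.36  0.45 -0.7   2.39  2.33  0.46 -0.76]
```

```bash
python3 - <<'E'
from h import *
togo([.548,-.06,.166],tool(2,40),True)
E
```

```text
t 9.07 tcp [0.5472 0.0609 0.153 ] F [ 0.  -0.1 -4.3] w 0.0113
shift [ 0.0007 -0.1212  0.0015] turn [0.0442 0.0002 0.0533]
```

Emit:
send_rows(series=[[5,0,-0.024,0,0.009,0,0.011],[5,0,-0.048,0,0.018,0,0.021],[5,0,-0.072,0,0.027,0,0.032],[5,0,-0.097,0,0.036,0,0.043],[5,0.001,-0.121,0.001,0.044,0,0.053]])

```text
time: 9.7
eef_pos: [0.5602, -0.0595, 0.1517]
tool_rot: [[-0.765, -0.036, 0.643], [-0.027, 0.999, 0.023], [-0.643, -0.0, -0.766]]
contact_force: [-0.7, 0.4, -4.4]
gripper_width: 0.0118
```

```bash
python3 - <<'E'
from h import *
togo([.545,-.209,.166],tool(-.75,40),True);print(bot.get_state()['joints'].round(2))
E
```

```text
t 9.7 tcp [ 0.5602 -0.0595  0.1517] F [-0.7  0.4 -4.4] w 0.0118
shift [ 0.0066 -0.1494 -0.0051] turn [0.0313 0.0003 0.0375]
[ 0.66  0.47 -0.69  2.35  2.57  0.34 -0.79]
```

Emit:
send_rows(series=[[5,0.001,-0.026,-0.001,0.006,0,0.007],[5,0.002,-0.056,-0.002,0.012,0,0.014],[5,0.004,-0.086,-0.003,0.018,0,0.021],[5,0.005,-0.116,-0.004,0.024,0,0.029],[5,0.006,-0.14,-0.005,0.031,0,0.037]])

```text
time: 10.32
eef_pos: [0.5572, -0.2004, 0.1514]
tool_rot: [[-0.766, 0.013, 0.643], [0.009, 1.0, -0.01], [-0.643, -0.001, -0.766]]
contact_force: [-1.7, 3.2, -6.5]
gripper_width: 0.0119
```

```bash
python3 - <<'E'
from h import *
togo([.545,-.210,.166],tool(-.75,40),True);print(bot.get_state()['joints'].round(2))
im,m=snap('wrist','w6');snap('scene','s6')
E
```

```text
t 10.32 tcp [ 0.5572 -0.2004  0.1514] F [-1.7  3.2 -6.5] w 0.0119
shift [-0.0001 -0.0097  0.0001] turn [-0.0012  0.0005  0.0007]
[ 1.07  0.56 -0.79  2.25  2.67  0.19 -0.6 ]
```

View pics/w6.png

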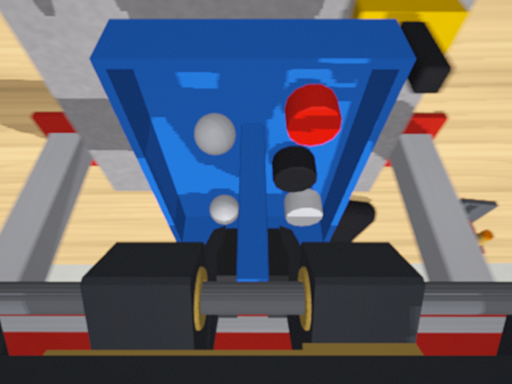

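View pics/s6.png

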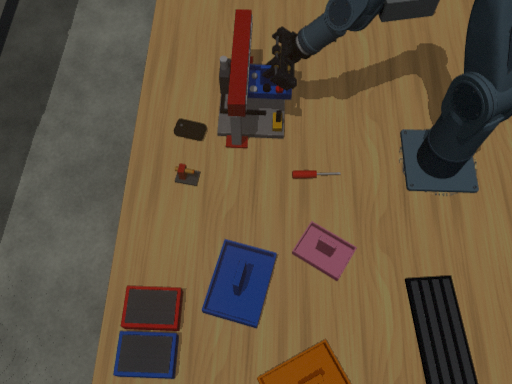

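The tray is at the front of the station with all pieces aboard and clear of the knob. j6 is near its limit, and descending should relieve that, so I'll lower it in front of the fences.

```bash
python3 - <<'E'
from h import *
togo([.548,-.210,.130],tool(-.75,40),True);print(bot.get_state()['joints'].round(3))
E
```

```text
t 10.43 tcp [ 0.5572 -0.203   0.1513] F [-0.3 -0.2 -5. ] w 0.0116
shift [ 0.0207 -0.007   0.0295] turn [-0.0048  0.0013 -0.0039]
[ 1.072  0.559 -0.789  2.245  2.673  0.193 -0.603]
```

Emit:
send_rows(series=[[5,0.003,-0.001,0.004,0,0,0],[5,0.008,-0.002,0.011,0,0,0],[5,0.013,-0.004,0.018,0,0,0],[5,0.018,-0.006,0.025,0,0,0],[5,0.021,-0.007,0.03,0,0,0]])

```text
time: 11.05
eef_pos: [0.5607, -0.2058, 0.1138]
tool_rot: [[-0.766, 0.013, 0.643], [0.01, 1.0, -0.008], [-0.643, 0.001, -0.766]]
contact_force: [0.3, -0.5, -5.1]
gripper_width: 0.0113
```

```bash
python3 - <<'E'
from h import *
togo([.548,-.210,.096],tool(-.75,40),True);print(bot.get_state()['joints'].round(3))
E
```

```text
t 11.05 tcp [ 0.5607 -0.2058  0.1138] F [ 0.3 -0.5 -5.1] w 0.0113
shift [ 0.0211 -0.0044  0.0245] turn [ 0.0009 -0.     -0.0002]
[ 1.064  0.666 -0.778  2.24   2.717  0.272 -0.584]
```

Emit:
send_rows(series=[[5,0.003,-0.001,0.004,0,0,0],[5,0.008,-0.003,0.009,0,0,0],[5,0.013,-0.004,0.015,0,0,0],[5,0.018,-0.0045,0.021,0,0,0],[5,0.021,-0.0045,0.0245,0,0,0]])

```text
time: 11.68
eef_pos: [0.5602, -0.2104, 0.0818]
tool_rot: [[-0.766, 0.013, 0.643], [0.01, 1.0, -0.008], [-0.643, 0.001, -0.766]]
contact_force: [0.4, 0.2, -4.4]
gripper_width: 0.0115
```

```bash
python3 - <<'E'
from h import *
togo([.606,-.2105,.092],tool(-.75,40),True);print(bot.get_state()['joints'].round(3))
im,m=snap('wrist','w7');im,_=snap('scene','s7');crop(im,200,320,40,150,6,'s7c');im,_=snap('top','t7');crop(im,300,440,140,240,5,'t7c')
E
```

```text
t 11.68 tcp [ 0.5602 -0.2104  0.0818] F [ 0.4  0.2 -4.4] w 0.0115
shift [-0.0416  0.0005  0.0406] turn [ 0.0006  0.0002 -0.0002]
[ 1.066  0.755 -0.769  2.236  2.759  0.338 -0.568]
```

View pics/w7.png

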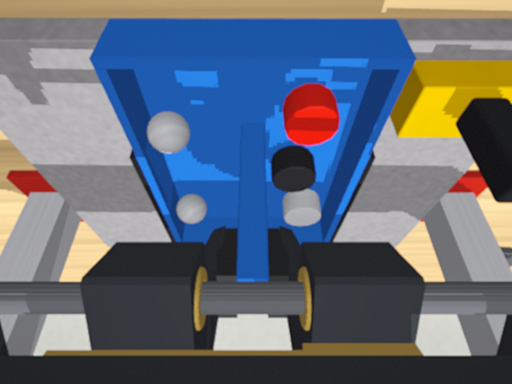

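View pics/s7c.png

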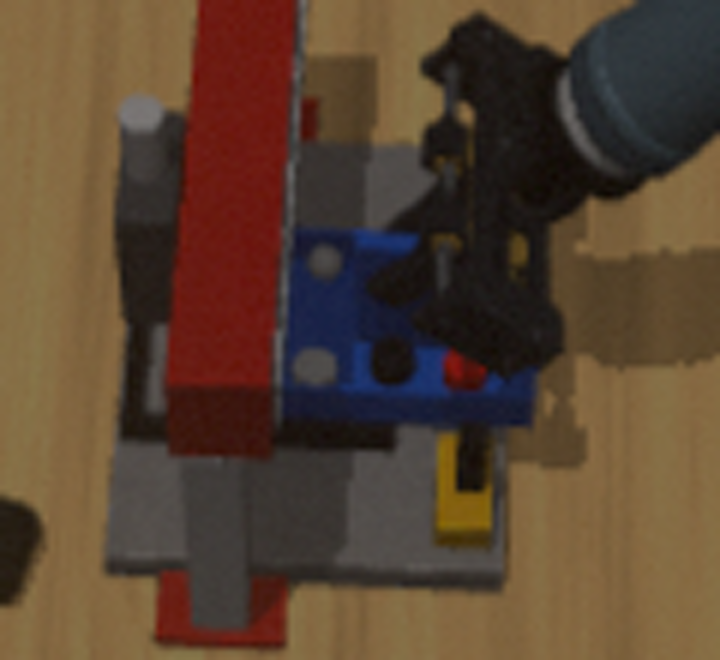

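View pics/t7c.png

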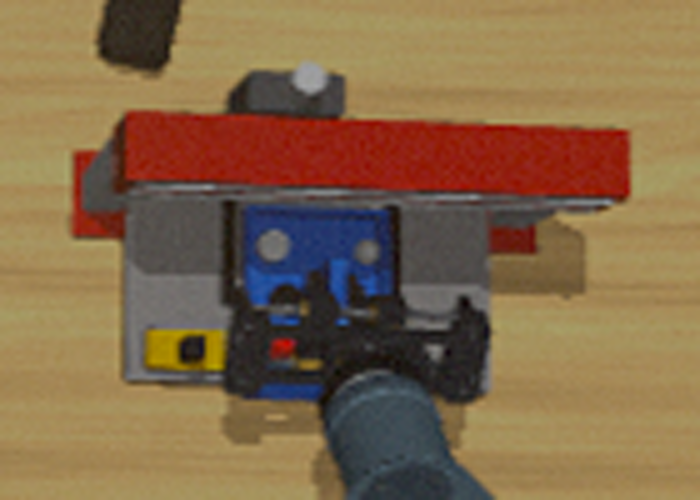

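The wrist view shows the tray centred between the fences: left and right fences appear symmetrically at u≈135 and 373 about 253. I'll insert it along +x about 5 mm above the platform.

Emit:
send_rows(series=[[5,-0.004,0,0.0035,0,0,0],[5,-0.012,0,0.011,0,0,0],[5,-0.02,0,0.0185,0,0,0],[5,-0.028,0,0.0255,0,0,0],[5,-0.034,0.0005,0.031,0,0,0]])

```text
time: 12.45
eef_pos: [0.6074, -0.2103, 0.0808]
tool_rot: [[-0.765, 0.012, 0.644], [0.009, 1.0, -0.008], [-0.644, 0.0, -0.765]]
contact_force: [-0.0, 0.3, -4.9]
gripper_width: 0.012
```

```bash
python3 - <<'E'
from h import *
togo([.606,-.2107,.093],tool(-.75,40),True);print(bot.get_state()['joints'].round(3))
E
```

```text
t 12.45 tcp [ 0.6074 -0.2103  0.0808] F [-0.   0.3 -4.9] w 0.012
shift [-0.0068 -0.0005  0.0087] turn [0.0005 0.0011 0.0006]
[ 0.96   0.767 -0.711  2.141  2.699  0.3   -0.555]
```

Emit:
send_rows(series=[[5,-0.003,0,0.004,0,0,0],[5,-0.006,0,0.008,0,0,0],[5,-0.006,0,0.008,0,0,0]])

```text
time: 12.82
eef_pos: [0.6163, -0.2105, 0.0782]
tool_rot: [[-0.766, 0.013, 0.643], [0.01, 1.0, -0.008], [-0.643, 0.0, -0.766]]
contact_force: [-0.2, 0.3, -5.0]
gripper_width: 0.0116
```

```bash
python3 - <<'E'
from h import *
togo([.6055,-.2105,.0892],tool(-.75,40),True)
im,m=snap('wrist','w8')
R=tool(-.75,40)
# expected rim/fence positions for checking
E
```

```text
t 12.82 tcp [ 0.6163 -0.2105  0.0782] F [-0.2  0.3 -5. ] w 0.0116
shift [ 0.0012 -0.0001  0.0037] turn [0.0005 0.0005 0.0002]
```

View pics/w8.png

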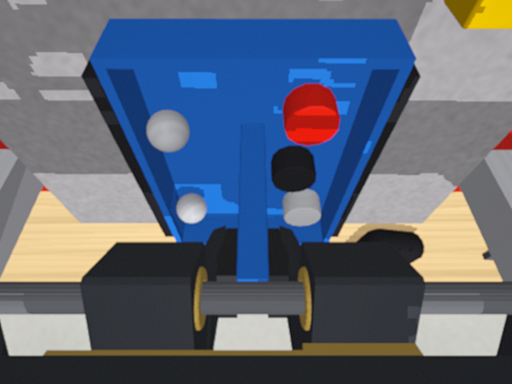

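The tray is centred and symmetric. Now a gentle set-down, 1 mm or less per row.

Emit:
send_rows(series=[[5,0.0002,0,0.001,0,0,0],[5,0.0005,0,0.0018,0,0,0],[5,0.0008,0,0.0025,0,0,0],[5,0.0011,0,0.0031,0,0,0],[5,0.0012,0,0.0037,0,0,0]])

```text
time: 13.5
eef_pos: [0.6176, -0.2106, 0.0747]
tool_rot: [[-0.766, 0.013, 0.643], [0.01, 1.0, -0.008], [-0.643, 0.0, -0.766]]
contact_force: [-0.5, 0.0, -3.0]
gripper_width: 0.0116
```

```bash
python3 - <<'E'
from h import *
togo([.6055,-.2105,.0892],tool(-.75,40),True)
E
```

```text
t 13.5 tcp [ 0.6176 -0.2106  0.0747] F [-0.5  0.  -3. ] w 0.0116
shift [-0.0001 -0.0001  0.0001] turn [0.0004 0.0006 0.0002]
```

Contact has begun: the load fell from −5.0 to −3.0 N. I'll go a little further.

Emit:
send_rows(series=[[5,0.0002,0,0.0003,0,0,0],[5,0.0005,0,0.0006,0,0,0],[5,0.0006,0,0.0008,0,0,0]])

```text
time: 13.88
eef_pos: [0.6176, -0.2106, 0.0746]
tool_rot: [[-0.765, 0.012, 0.644], [0.009, 1.0, -0.009], [-0.644, -0.001, -0.765]]
contact_force: [-10.7, 0.4, 10.4]
gripper_width: 0.012
```

Emit:
send_rows(series=[[5,-0.0003,0,-0.0004,0,0,0],[5,-0.0003,0,-0.0004,0,0,0]])

```text
time: 14.12
eef_pos: [0.6177, -0.2105, 0.0746]
tool_rot: [[-0.765, 0.012, 0.644], [0.009, 1.0, -0.008], [-0.644, -0.0, -0.765]]
contact_force: [-5.6, 0.2, 3.0]
gripper_width: 0.0121
```

```bash
python3 - <<'E'
from h import *
togo([.6055,-.2105,.0892],tool(-.75,40),True); s=bot.get_state();print(s['torque'].round(2),s['joints'].round(3))
E
```

```text
t 14.12 tcp [ 0.6177 -0.2105  0.0746] F [-5.6  0.2  3. ] w 0.0121
shift [-0.0001 -0.0001  0.    ] turn [0.0002 0.0011 0.0006]
[ 0.15  0.95 -0.  ] [ 0.938  0.785 -0.698  2.119  2.693  0.303 -0.55 ]
```

The tray is seated with light loads. Releasing.

Emit:
send_rows(series=[[18,0,0,0,0,0,0],[25,0,0,0,0,0,0],[35,0,0,0,0,0,0],[45,0,0,0,0,0,0],[45,0,0,0,0,0,0]])

```text
time: 14.75
eef_pos: [0.6177, -0.2106, 0.0743]
tool_rot: [[-0.766, 0.013, 0.643], [0.01, 1.0, -0.008], [-0.643, 0.0, -0.766]]
contact_force: [-0.0, -0.6, -0.9]
gripper_width: 0.0397
```

```bash
python3 - <<'E'
from h import *
togo([.506,-.16,.16],tool(-.75,20),True)
im,m=snap('wrist','w9')
E
```

```text
t 14.75 tcp [ 0.6177 -0.2106  0.0743] F [-0.  -0.6 -0.9] w 0.0397
shift [ 0.0373  0.0492 -0.12  ] turn [4.000e-04 3.498e-01 3.000e-04]
```

View pics/w9.png

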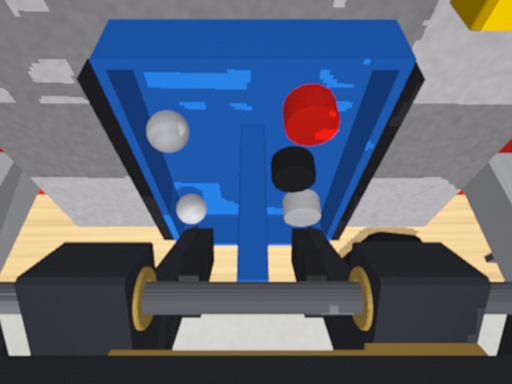

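Released; the tray did not move. I'll retreat along the tool axis.

Emit:
send_rows(series=[[45,0,0,-0.012,0,0,0],[45,0,0,-0.03,0,0,0],[45,0,0,-0.05,0,0,0],[45,0,0,-0.07,0,0,0],[45,0,0,-0.085,0,0,0]])

```text
time: 15.42
eef_pos: [0.5621, -0.21, 0.1402]
tool_rot: [[-0.766, 0.013, 0.643], [0.009, 1.0, -0.009], [-0.643, -0.001, -0.766]]
contact_force: [-0.4, 0.6, -0.1]
gripper_width: 0.0396
```

```bash
python3 - <<'E'
from h import *
togo([.50,-.13,.19],tool(-.75,5),True); print(bot.get_state()['joints'].round(3))
E
```

```text
t 15.43 tcp [ 0.5621 -0.21    0.1402] F [-0.4  0.6 -0.1] w 0.0396
shift [ 0.0272  0.0792 -0.0632] turn [-5.000e-04  6.115e-01  7.000e-04]
[ 1.084  0.602 -0.793  2.228  2.659  0.204 -0.552]
```

Emit:
send_rows(series=[[45,0.01,0.016,-0.02,0,0.04,0],[45,0.018,0.032,-0.035,0,0.12,0],[45,0.022,0.048,-0.045,0,0.24,0],[45,0.025,0.064,-0.055,0,0.36,0],[45,0.027,0.079,-0.063,0,0.48,0]])

```text
time: 16.05
eef_pos: [0.5213, -0.1872, 0.1539]
tool_rot: [[-0.884, 0.05, 0.465], [0.013, 0.997, -0.082], [-0.468, -0.067, -0.881]]
contact_force: [-0.3, 0.2, 0.8]
gripper_width: 0.0397
```

```bash
python3 - <<'E'
from h import *
togo([.506,-.13,.19],tool(-.75,5),True); print(bot.get_state()['joints'].round(3))
E
```

```text
t 16.05 tcp [ 0.5213 -0.1872  0.1539] F [-0.3  0.2  0.8] w 0.0397
shift [ 0.0048  0.0552 -0.0262] turn [-0.0749  0.399  -0.017 ]
[ 0.982  0.46  -0.805  2.221  1.276  0.272  0.653]
```

Progressing; j5 is swinging back. Continue.

Emit:
send_rows(series=[[45,0.001,0.011,-0.005,-0.015,0.08,-0.003],[45,0.002,0.022,-0.01,-0.03,0.16,-0.006],[45,0.003,0.033,-0.015,-0.045,0.24,-0.01],[45,0.004,0.044,-0.021,-0.06,0.32,-0.014],[45,0.005,0.055,-0.026,-0.075,0.399,-0.017]])

```text
time: 16.68
eef_pos: [0.508, -0.1298, 0.1713]
tool_rot: [[-0.996, 0.012, 0.087], [0.012, 1.0, -0.0], [-0.087, 0.001, -0.996]]
contact_force: [-0.1, -0.7, -0.9]
gripper_width: 0.0395
```

```bash
python3 - <<'E'
from h import *
togo([.506,-.108,.16],tool(-.75,3),True); print(bot.get_state()['joints'].round(3))
im,m=snap('wrist','w10');np.save('w10.npy',im);np.save('w10m.npy',m,allow_pickle=True)
for p in ([.506,-.108,.086],[.506,-.108,.041]): print(proj(m,p))
E
```

```text
t 16.68 tcp [ 0.508  -0.1298  0.1713] F [-0.1 -0.7 -0.9] w 0.0395
shift [0.0039 0.0217 0.0301] turn [0.0009 0.0349 0.0012]
[ 0.973  0.605 -1.047  1.955  0.687  0.881  1.142]
[280.76929875 185.22671454]
[276.46292513 168.37605252]
```

View pics/w10.png

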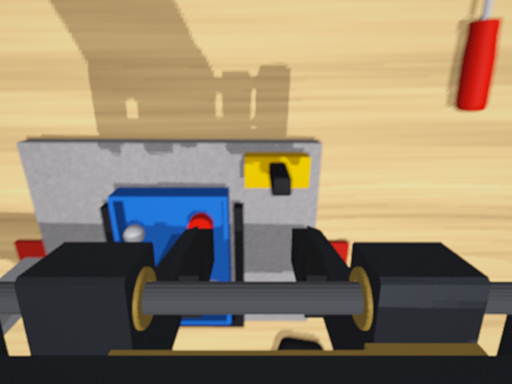

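The knob top is at (281,186), against a predicted (281,185), so its position is confirmed. I'll move above it and descend, straddling it.

Emit:
send_rows(series=[[45,0.001,0.008,0.004,0,0.015,0],[45,0.003,0.016,0.015,0,0.035,0.001],[45,0.004,0.0217,0.03,0,0.035,0.001],[45,0.004,0.0217,0.03,0,0.035,0.001]])

```text
time: 17.23
eef_pos: [0.5061, -0.1077, 0.1389]
tool_rot: [[-0.999, 0.011, 0.052], [0.011, 1.0, -0.0], [-0.052, 0.001, -0.999]]
contact_force: [0.5, -0.4, 0.6]
gripper_width: 0.0397
```

```bash
python3 - <<'E'
from h import *
togo([.506,-.108,.070],tool(-.75,3),True); print(bot.get_state()['joints'].round(3))
E
```

```text
t 17.23 tcp [ 0.5061 -0.1077  0.1389] F [ 0.5 -0.4  0.6] w 0.0397
shift [ 0.0037 -0.0004  0.0878] turn [ 0.0006 -0.0004  0.0016]
[ 0.883  0.652 -0.995  1.967  0.729  0.867  1.063]
```

Emit:
send_rows(series=[[45,0.001,0,0.018,0,0,0],[45,0.002,0,0.038,0,0,0],[45,0.003,0,0.058,0,0,0],[45,0.004,0,0.076,0,0,0],[45,0.004,0,0.087,0,0,0]])

```text
time: 17.85
eef_pos: [0.5076, -0.1084, 0.0521]
tool_rot: [[-0.998, 0.013, 0.053], [0.013, 1.0, -0.0], [-0.053, 0.0, -0.999]]
contact_force: [0.3, -0.3, 0.2]
gripper_width: 0.0399
```

Emit:
send_rows(series=[[35,0,0,0,0,0,0],[25,0,0,0,0,0,0],[10,0,0,0,0,0,0],[10,0,0,0,0,0,0],[10,0,0,0,0,0,0]], grip_force=10)

```text
time: 18.48
eef_pos: [0.5086, -0.1084, 0.054]
tool_rot: [[-0.998, 0.013, 0.055], [0.013, 1.0, -0.001], [-0.055, -0.0, -0.998]]
contact_force: [-0.9, 0.6, 5.4]
gripper_width: 0.016
```

```bash
python3 - <<'E'
from h import *
# station -y direction in the world, in tool axes
s=bot.get_state();d=np.array([-np.sin(np.radians(.75)),-np.cos(np.radians(.75)),0]);print((s['tool_rot'].T@d*.072).round(4))
togo([.506,-.108,.070],tool(-.75,3),True);snap('wrist','w11')
E
```

```text
[ 0.    -0.072  0.   ]
t 18.48 tcp [ 0.5086 -0.1084  0.054 ] F [-0.9  0.6  5.4] w 0.016
shift [0.0018 0.0004 0.0029] turn [-0.0001  0.0032  0.0001]
```

View pics/w11.png

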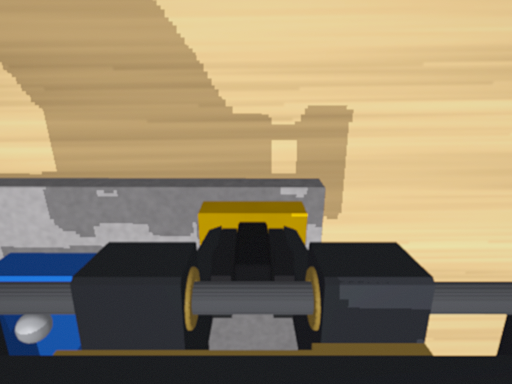

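Gripped at 16 mm, the knob's width. Sliding the gate.

Emit:
send_rows(series=[[10,0,-0.006,-0.001,0,0,0],[10,0,-0.016,-0.001,0,0,0],[10,0,-0.027,-0.001,0,0,0],[10,0,-0.038,-0.001,0,0,0],[10,0,-0.048,-0.001,0,0,0]])

```text
time: 19.15
eef_pos: [0.5078, -0.157, 0.0541]
tool_rot: [[-0.998, 0.013, 0.055], [0.013, 1.0, 0.0], [-0.055, 0.001, -0.998]]
contact_force: [4.9, 3.1, -8.4]
gripper_width: 0.0158
```

Emit:
send_rows(series=[[10,0,-0.006,0,0,0,0],[10,0,-0.011,0,0,0,0],[10,0,-0.016,0,0,0,0],[10,0,-0.019,0,0,0,0],[10,0,-0.021,0,0,0,0]])

```text
time: 19.77
eef_pos: [0.5075, -0.1777, 0.0541]
tool_rot: [[-0.998, 0.013, 0.055], [0.013, 1.0, 0.0], [-0.055, 0.001, -0.998]]
contact_force: [5.9, 1.4, -8.7]
gripper_width: 0.0156
```

```bash
python3 - <<'E'
from h import *
togo([.506,-.1805,.070],tool(-.75,3),True)
E
```

```text
t 19.77 tcp [ 0.5075 -0.1777  0.0541] F [ 5.9  1.4 -8.7] w 0.0156
shift [ 0.0006 -0.0028  0.0031] turn [ 0.001   0.0029 -0.0003]
```

Emit:
send_rows(series=[[10,0,-0.001,0.0005,0,0,0],[10,0,-0.002,0.001,0,0,0],[10,0,-0.003,0.001,0,0,0]])

```text
time: 20.15
eef_pos: [0.5076, -0.1798, 0.054]
tool_rot: [[-0.998, 0.012, 0.055], [0.012, 1.0, -0.0], [-0.055, 0.001, -0.998]]
contact_force: [0.6, 3.9, 3.8]
gripper_width: 0.0154
```

Emit:
send_rows(series=[[10,0,-0.001,0,0,0,0],[10,0,-0.002,0,0,0,0]])

```text
time: 20.4
eef_pos: [0.5075, -0.1799, 0.054]
tool_rot: [[-0.998, 0.011, 0.055], [0.011, 1.0, 0.002], [-0.055, 0.003, -0.998]]
contact_force: [0.4, 9.1, 5.9]
gripper_width: 0.016
```

The gate stopped at y −0.180 as the force rose to 9 N, so it is at its stop. I'll release and look.

Emit:
send_rows(series=[[25,0,0,0,0,0,0],[35,0,0,0,0,0,0],[45,0,0.001,0,0,0,0],[45,0,0.001,0,0,0,0]])

```text
time: 20.9
eef_pos: [0.507, -0.1816, 0.0533]
tool_rot: [[-0.998, 0.013, 0.054], [0.013, 1.0, -0.001], [-0.054, -0.0, -0.999]]
contact_force: [0.9, -0.2, 0.3]
gripper_width: 0.0393
```

Emit:
send_rows(series=[[45,0,0,-0.015,0,0,0],[45,0,0,-0.035,0,0,0],[45,0,0,-0.06,0,0,0],[45,0.01,0,-0.1,0,0,0],[45,0.03,0,-0.15,0,0,0]])

```text
time: 21.52
eef_pos: [0.469, -0.1805, 0.2038]
tool_rot: [[-0.998, 0.012, 0.055], [0.012, 1.0, -0.0], [-0.055, 0.0, -0.998]]
contact_force: [-0.5, -1.1, -0.1]
gripper_width: 0.0397
```

```bash
python3 - <<'E'
from h import *
togo([.51,-.21,.36],tool(-.5,0))
im,m=snap('wrist','w12');np.save('w12.npy',im);np.save('w12m.npy',m,allow_pickle=True)
s=bot.get_state();print(s['gripper_width'],s['joints'].round(2))
E
```

```text
t 21.52 tcp [ 0.469  -0.1805  0.2038] F [-0.5 -1.1 -0.1] w 0.0397
shift [-0.0499 -0.029  -0.1537] turn [ 0.0002  0.0549 -0.0033]
0.039854668511104425 [ 1.15  0.54 -1.11  1.95  0.6   0.96  1.32]
```

View pics/w12.png

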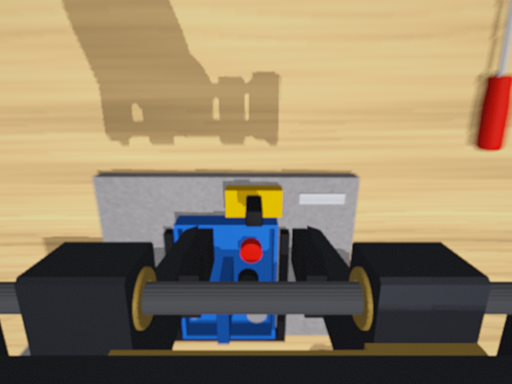

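The gate is shut in front of the tray. I'll rise for a full measuring view.

Emit:
send_rows(series=[[45,-0.005,-0.006,-0.03,0,0.01,0],[45,-0.015,-0.012,-0.06,0,0.02,0],[45,-0.025,-0.018,-0.09,0,0.035,0],[45,-0.038,-0.024,-0.12,0,0.045,-0.002],[45,-0.05,-0.029,-0.154,0,0.055,-0.003]])

```text
time: 22.2
eef_pos: [0.5101, -0.2102, 0.3603]
tool_rot: [[-1.0, 0.009, -0.0], [0.009, 1.0, -0.0], [0.0, -0.0, -1.0]]
contact_force: [0.5, -0.8, -0.5]
gripper_width: 0.0397
```

Emit:
send_rows(series=[[45,0,0,0,0,0,0],[45,0,0,0,0,0,0]])

```text
time: 22.45
eef_pos: [0.5096, -0.21, 0.358]
tool_rot: [[-1.0, 0.009, -0.001], [0.009, 1.0, -0.0], [0.001, -0.0, -1.0]]
contact_force: [-0.3, 0.1, -1.0]
gripper_width: 0.0396
```

```bash
python3 - <<'E'
from h import *
s=bot.get_state();print(s['eef_pos'],s['time'])
im,m=snap('wrist','w13');np.save('w13.npy',im);np.save('w13m.npy',m,allow_pickle=True)
crop(im,150,360,110,250,3.7,'w13c')
h=cv2.cvtColor(im,cv2.COLOR_RGB2HSV)
Y=(h[...,0]>18)&(h[...,0]<33)&(h[...,1]>200)&(h[...,2]>90); Y[:120]=0;Y[190:]=0;Y[:,:160]=0;Y[:,345:]=0
n,l,st,_=cv2.connectedComponentsWithStats(Y.astype(np.uint8)); i=1+np.argmax(st[1:,4]); x,y,w,hh,_=st[i]; print('bar px',x,y,w,hh)
a=onz(m,x-.5,y+hh/2,.041);b=onz(m,x+w-.5,y+hh/2,.041);f=onz(m,x+5,y-.5,.041);k=onz(m,x+5,y+hh-.5,.041)
c,sn=np.cos(np.radians(-.75)),np.sin(np.radians(-.75)); O=np.array([.606,-.2105])
st_=lambda p:(np.array([[c,sn],[-sn,c]])@(p[:2]-O)*1000).round(1)
print('gate bar in station mm',st_(a),st_(b),st_(f),st_(k))
B=((h[...,0]>105)&(h[...,0]<130)&(h[...,1]>150)).astype(np.uint8);B[:120]=0;B[:,:190]=0;B[:,320:]=0
cs,_=cv2.findContours(B,cv2.RETR_EXTERNAL,cv2.CHAIN_APPROX_NONE);q=max(cs,key=cv2.contourArea)[:,0]
P=np.array([st_(onz(m,u,v,.046)) for u,v in q]); print('tray',P.min(0),P.max(0))
L=P[P[:,0]<-40]; 
for x0 in (-60,-40,-20,0): 
    Z=P[np.abs(P[:,0]-x0)<3]; print(x0,Z[:,1].min(),Z[:,1].max())
E
```

```text
[ 0.5096078  -0.20999565  0.35804971] 22.45
bar px 253 142 39 20
gate bar in station mm [-96.7  -0.7] [-96.9  57.5] [-112.3    7.4] [-82.4   7.6]
tray [-78.2 -54.5] [59.5 55. ]
-60 -54.2 54.6
-40 -53.2 53.8
-20 -53.7 54.5
0 -54.3 53.7
```

View pics/w13.png

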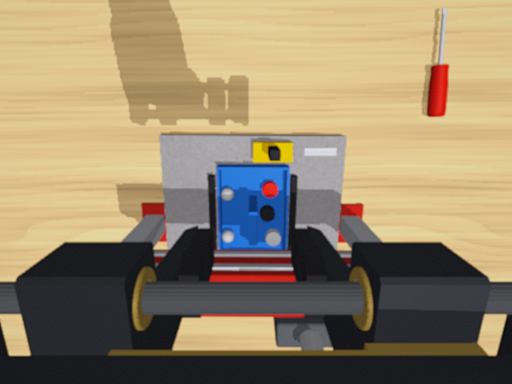

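View pics/w13c.png

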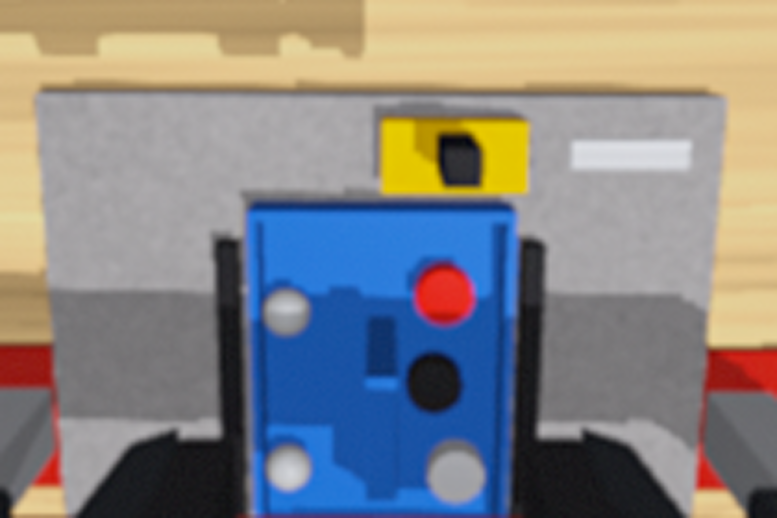

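```bash
python3 - <<'E'
from h import *
im,m=snap('scene','s14'); a=np.load('scene0.npy').astype(int)
d=np.abs(im.astype(int)-a).max(2); 
for n,(u0,u1,v0,v1) in dict(mouse=(170,210,115,143),sensor=(172,203,160,188),screw=(290,343,166,182),bigblue=(200,280,238,328)).items(): print(n,(d[v0:v1,u0:u1]>40).sum())
s=bot.get_state();print(s['time'],s['contact_force'].round(1),np.abs(s['qd']).max())
bot.job_done()
E
```

```text
mouse 0
sensor 0
screw 0
bigblue 0
22.55 [-1.   0.9  0.8] 0.007110686887119274
the job is handed in; nothing more can be done
```

View pics/s14.png

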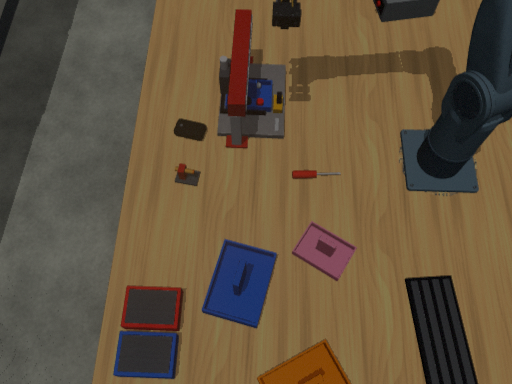

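The tray is in the loading station with nothing lost from it, and the gate is shut in front of it. I handed the job in at 22.6 s. I pinched the small blue tray's fin with a 40° lean and carried it level into the station. After a gentle set-down and release, I slid the gate to its stop and drew the arm clear.

**Last checks**
- **Load:** all three pucks and both balls are in the tray.
- **Tray position:** it is centred sideways, its sides at about ±54 mm between fences at ±60 mm. Its front edge measured −78 mm, where −75 mm is centred. That leaves about 4 mm to the gate instead of 7 mm, which is within camera error and clear of the gate.
- **Flatness:** I judged it from the symmetric camera view and the set-down contact, not from a direct measurement. The arm briefly pushed down with about 10 N at set-down.
- **Gate:** it stopped hard as the force rose to about 9 N. The bar's middle measured 28 mm, where shut is 30 mm, and the two agree within camera error.
- **Other things:** the mouse, sensor, screwdriver and larger blue tray show no change in the scene image. The gripper touches nothing.

**Disagreements**
- **Camera views:** they differed by 4–6 mm in y. I went by the wrist camera, and the centred fit bore it out.
- **First lean attempt:** at 42° it stopped short at a joint limit, so I replanned at 40°.

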